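Sort the parts of a stripped countershaft

TASK

Sort the stripped countershaft's parts: lift the shaft out of its U brackets, keeping it level, and lay it in both notches of the wooden cradle; put the two bearings in the divided metal tray, one flat in each bay; and put the two nuts side by side, flat on the bottom of the round dish. Set each part down without dropping it, and leave the oil bottle where it stands.

Things in the scene. Friction and masses are not known exactly. Their poses are not given: they have to be found in the camera images.
- shaft_mid (a point): Steel shaft, 0.62 kg, 190 mm long: body 25 mm in diameter and 110 mm long in the middle, and on each side 40 mm of 20 mm diameter (bearing seat, then thread). Point at its centre, on the axis; x is the shaft's axis (level); both ends are alike. It starts lying in the stand's two U brackets, its axis 70 mm above the bench.
- stand: Steel shaft stand fixed to the bench: base plate 170 (x) x 80 (y) x 10 mm with two upright green U brackets at x = -64 and +64 mm, each 8 mm thick along x and 50 mm wide; their 24 mm wide slots are open at the top, slot floors 60 mm and bracket tops 90 mm above the bench. Origin under the plate's centre at bench height; the shaft lies along x.
- bearing_1_mid (a point): Ball bearing: a bright steel ring lying flat on the bench, 52 mm outside, 20 mm bore, 15 mm thick, 0.14 kg. Point at its centre, 7.5 mm above its underside; z is the bearing's axis. Identical to the other bearing.
- bearing_2_mid (a point): Ball bearing: a bright steel ring lying flat on the bench, 52 mm outside, 20 mm bore, 15 mm thick, 0.14 kg. Point at its centre, 7.5 mm above its underside; z is the bearing's axis. Identical to the other bearing.
- nut_1_mid (a point): M20 hexagon steel nut lying flat on the bench, 30 mm across flats (35 mm across corners), 18 mm high, 0.07 kg. Point at its centre, 9 mm above its underside; z is the thread axis; two of its flats face +y and -y of its own frame, the others every 60 degrees. Identical to the other nut.
- nut_2_mid (a point): M20 hexagon steel nut lying flat on the bench, 30 mm across flats (35 mm across corners), 18 mm high, 0.07 kg. Point at its centre, 9 mm above its underside; z is the thread axis; two of its flats face +y and -y of its own frame, the others every 60 degrees. Identical to the other nut.
- cradle: Wooden cradle fixed to the bench: board 180 (x) x 88 (y) x 10 mm, two upright saddles 12 mm thick at x = -75 and +75 mm, each with a 90 degree V notch at y = 0, bottom 40 mm and ridges 62 mm above the bench at y = -22 and +22 mm. Origin under the board's centre at bench height. The shaft laid home lies along x, centred, its axis 54 mm above the bench.
- tray: Rectangular sheet-metal parts tray fixed to the bench, outside 168 (x) x 120 (y) mm, walls 25 mm high and 3 mm thick, floor 3 mm thick with black liners; a 3 mm divider, 22 mm high, across the middle at x = 0 makes two bays of 79 (x) x 114 (y) mm, centred at x = -41 and +41 mm. Origin under its centre at bench height.
- dish: Round steel parts dish fixed to the bench, 150 mm across the rim, 32 mm high, flat bottom 125 mm across, its inner floor 4 mm above the bench; the wall flares outward. Origin under its centre at bench height.
- oil_bottle: Bystander: white plastic oil bottle with a red spout, 54 mm in diameter, 165 mm high, standing; origin under its centre. Leave it alone.

How it is judged:
At the end, for the whole second after the job is handed in: One bearing flat on the floor of each tray bay; both nuts flat on the dish floor (centres within 55 mm of its centre); the shaft home in both cradle notches (within 8 mm across, 12 mm along, 5 mm in height, 0.1 rad); all parts at rest ((((x of bearing_1_mid in the frame of tray between 0.02 and 0.07 m and y of bearing_1_mid in the frame of tray between -0.042 and 0.042 m and z of bearing_1_mid in the frame of tray between 0.007 and 0.0145 m and (angle between bearing_1_mid's own z axis and vertical below 0.12 rad or angle between bearing_1_mid's own z axis and vertical above 3.02 rad)) and (x of bearing_2_mid in the frame of tray between -0.07 and -0.02 m and y of bearing_2_mid in the frame of tray between -0.042 and 0.042 m and z of bearing_2_mid in the frame of tray between 0.007 and 0.0145 m and (angle between bearing_2_mid's own z axis and vertical below 0.12 rad or angle between bearing_2_mid's own z axis and vertical above 3.02 rad))) or ((x of bearing_1_mid in the frame of tray between -0.07 and -0.02 m and y of bearing_1_mid in the frame of tray between -0.042 and 0.042 m and z of bearing_1_mid in the frame of tray between 0.007 and 0.0145 m and (angle between bearing_1_mid's own z axis and vertical below 0.12 rad or angle between bearing_1_mid's own z axis and vertical above 3.02 rad)) and (x of bearing_2_mid in the frame of tray between 0.02 and 0.07 m and y of bearing_2_mid in the frame of tray between -0.042 and 0.042 m and z of bearing_2_mid in the frame of tray between 0.007 and 0.0145 m and (angle between bearing_2_mid's own z axis and vertical below 0.12 rad or angle between bearing_2_mid's own z axis and vertical above 3.02 rad)))) and horizontal distance between each of nut_1_mid, nut_2_mid and dish below 0.055 m and z of nut_1_mid in the frame of dish between 0.009 and 0.017 m and (angle between nut_1_mid's own z axis and vertical below 0.12 rad or angle between nut_1_mid's own z axis and vertical above 3.02 rad) and z of nut_2_mid in the frame of dish between 0.009 and 0.017 m and (angle between nut_2_mid's own z axis and vertical below 0.12 rad or angle between nut_2_mid's own z axis and vertical above 3.02 rad) and x of shaft_mid in the frame of cradle between -0.012 and 0.012 m and y of shaft_mid in the frame of cradle between -0.008 and 0.008 m and z of shaft_mid in the frame of cradle between 0.049 and 0.059 m and angle between the x axis of shaft_mid and the x axis of cradle, either way round below 0.1 rad and linear speed of each of shaft, bearing_1, bearing_2, nut_1, nut_2 below 0.02 m/s); the robot touches nothing.
It fails at once if a part is dropped or knocked away: faster than 0.6 m/s while not held (a fall of some 18 mm) ((contact force between the fingers and shaft below 0.05 N and linear speed of shaft above 0.6 m/s) or (contact force between the fingers and bearing_1 below 0.05 N and linear speed of bearing_1 above 0.6 m/s) or (contact force between the fingers and bearing_2 below 0.05 N and linear speed of bearing_2 above 0.6 m/s) or (contact force between the fingers and nut_1 below 0.05 N and linear speed of nut_1 above 0.6 m/s) or (contact force between the fingers and nut_2 below 0.05 N and linear speed of nut_2 above 0.6 m/s)).
It fails at once if the shaft is tilted more than 17 degrees from level (angle between shaft_mid's own x axis and vertical below 1.27 rad or angle between shaft_mid's own x axis and vertical above 1.87 rad).
It fails at once if the oil bottle is moved more than 30 mm (distance of oil_bottle from where it was at the start of the episode above 0.03 m).
It also fails if it takes over 144 s, if anything falls off the work surface, if the arm or the gripper's body presses on something with over 40 N, if the wrist force passes 120 N, or if a joint passes its speed limit or range.

ROBOT

A 7-joint arm with a two-finger parallel gripper is mounted at the origin on the work surface. World frame = base frame: x ahead of the robot, y to its left, z up, the work surface at z = 0. Lengths are in m, angles in rad, forces in N, time in s.
With the tool pointing down it reaches from about 0.425 to 0.925 m from the base axis. Payload 6.8 kg.
Tool frame: the origin (TCP) lies at the very end of the fingers, on their centre line; the grasp point (between the pads) lies 19 mm behind it; z points along the fingers, y is the line along which they close (so a half turn about z gives the same grasp; the last joint's range is limited). The gripper opens to 85 mm and grips with 20 to 120 N. Pads are 22 mm wide; open, the fingers measure 114 mm over their backs; the gripper's body (76 mm by 85 mm) begins 54 mm behind the grasp point. The pads swing forward as they close: fully open they stand 13 mm farther back than shut.
Start: joints at [-1.219, 0.477, 0.022, 1.555, -0.011, 1.109, -0.083], TCP at [0.3, 0.605, 0.231] pointing down, gripper open.
Joint ranges: [-2.96, 2.96], [-0.34, 2.1], [-1.41, 1.46], [0.24, 2.44], [-1.37, 4.51], [0.17, 1.92], [-2.96, 2.96]. Speed limits (rad/s): [2.39, 2.39, 3.14, 3.14, 3.14, 3.14, 3.14].

INTERFACE

Orientations are given as a unit quaternion [w, x, y, z].
In Python, from station import telemetry, viewer, job, search_frame, cut_out gives the robot as it stands. The module is installed in compiled form; this text tells all that it offers.
- The arm moves only by the shell command python3 -m crank 'ROWS' [FORCE]. ROWS is JSON, a list of rows, each an object with "delta_rot": the turn, a rotation vector about the tool's x, y, z in degrees, a list of three; "xyz": the shift along the tool's x, y, z in m, a list of three; "fingers": the gripper command: -1 is fully open, 1 is shut, values between are in proportion. In form: [{"delta_rot": [ax, ay, az], "xyz": [dx, dy, dz], "fingers": fingers}, ...]. A call has 1 to 10 rows; each row is the pose to reach, as a shift and turn from the pose commanded when the call began, along the tool's axes at that moment; what a row does not reach only later rows make up. A row lasts 1/10 s, in which the tool goes at most 50 mm and 8.59 degrees, less where a joint would pass 70% of its speed; a pose out of reach is approached as far as the arm can. A call with a gripper value outside its range is refused whole. The fingers move at their own pace and stop on an object; FORCE is the grip in N (left out, the last holds). Time passes only in rows, so rows that repeat a pose let the fingers close. It gives the time, the measured TCP pose, the force, the opening and the grip force at its end, in the units of the state.
- telemetry.get_obs(): the state, without advancing time (a new reading comes with each control period).
- viewer.read_camera(name): name is "scene" or "top"; returns a dict with "img" (400x640x3 uint8, red, green, blue), "fx", "fy", "cx", "cy" (pixels), "origin" and "rotation" of the camera in the world. Camera axes: x right, y up, looking along -z (the intrinsics and any distortion apply to the point x, -y, -z); pixel columns grow to the right and rows downward; lengths in m; the calibration is good to about 2 mm. A picture is of the moment at which its call begins. There is no depth.
- job.hand_in(): hands the job in; it is judged then, once.
Trained networks look in the newest picture that a camera, given by its name, has taken for a name from the list of things; names that differ only in an ending like _2 or _b are one class to them, and where a whole thing is asked for, a point or a joint stands for the part that bears it (a point fixed in the world has none). Each returns a list of dicts, best first, with "score" (0 to 1); they miss things now and then, are a little off and sometimes report something else, mostly with a low value. They report only what shows in the picture. A call takes as long as a camera call.
- search_frame(camera, thing): "pixel" ([column, row] in pixels, amid what is visible of it).
- cut_out(camera, thing): "pixels" (400x640 bool, what is visible of it) and "pixel" ([column, row] in pixels, amid what is visible of it).
The state is a dict: "t": time; "q": joint angles; "joint_vel": joint speeds; "joint_torque": joint torques, N m; "eef_pos": TCP position; "tool_rot": TCP orientation; "contact_force": force on the tool from outside, world axes, zero at the start; "torque": the same for the moment, N m; "gripper_width": opening from 0.0 (shut) to 1.0 (fully open); "grasp_force": force on a finger pad.
Only numpy, scipy, OpenCV 4.12 (cv2) and the standard library are available. Lean on these libraries where they do the work, as an engineer would, in place of code of your own. Each camera call takes 0.05 s, during which the arm holds its last target. There are 200 camera calls.

## Working session

There is one attempt and no reset: what is moved stays moved. The work goes in short steps, Python scripts to look and compute and a shell command to move; the robot and the scene stay as the last step left them, time stands still between calls to the robot, and variables do not carry over. Pictures are saved under pics/ and viewed, at most 14 in all, crops included, and the job is handed in when it is done.

```bash
mkdir -p pics
python3 - <<'E'
from station import telemetry, viewer, search_frame
import cv2
print(telemetry.get_obs())
for c in ("scene","top"):
    r=viewer.read_camera(c); cv2.imwrite(f"pics/{c}0.png",r["img"][:,:,::-1])
    print(c,{k:v for k,v in r.items() if k!="img"})
    for n in ("shaft_mid","stand","bearing_1_mid","nut_1_mid","cradle","tray","dish","oil_bottle"):
        print(n,[(round(d["score"],2),[round(float(x),1) for x in d["pixel"]]) for d in search_frame(c,n)][:4])
E
```

```text
{'t': 0.0, 'q': array([-1.21910843,  0.47782611,  0.02234613,  1.55646952, -0.01147176,
        1.10927901, -0.08308389]), 'joint_vel': array([-0.00167347, -0.00087204,  0.00081086, -0.00086441,  0.0007521 ,
       -0.00067178, -0.00027036]), 'joint_torque': array([-1.44731484e-04, -5.96435058e+01,  1.60755884e+00, -2.81201953e+01,
        1.23981637e-02,  9.26314853e-03,  4.45819062e-07]), 'eef_pos': array([0.29929691, 0.60435223, 0.23030077]), 'tool_rot': array([-1.29048909e-04,  2.27852528e-01,  9.73695212e-01, -9.17822169e-04]), 'contact_force': array([ 0.07190298, -0.45234793, -0.07528216]), 'torque': array([ 0.00557554, -0.02898534, -0.03980528]), 'grasp_force': 0.0, 'gripper_width': 0.9986211241483479}
scene {'fx': 385.04645559703044, 'fy': 385.04645559703044, 'cx': 315.5545178051819, 'cy': 198.39653149880283, 'origin': array([ 0.95456775, -0.59929635,  0.68918939]), 'rotation': array([0.86950225, 0.40401848, 0.12094163, 0.2571148 ])}
shaft_mid [(0.67, [312.5, 254.9])]
stand [(0.96, [310.3, 272.2])]
bearing_1_mid [(0.54, [290.8, 190.4])]
nut_1_mid [(0.18, [189.7, 340.8])]
cradle [(0.64, [373.0, 200.9])]
tray []
dish [(0.68, [365.6, 146.9]), (0.34, [373.5, 204.3])]
oil_bottle [(0.69, [418.1, 163.5])]
top {'fx': 483.60610736631725, 'fy': 483.60610736631725, 'cx': 321.92062996957424, 'cy': 203.6824774428695, 'origin': array([ 0.34263621, -0.00206379,  1.14252298]), 'rotation': array([-0.68866288, -0.07098955,  0.07310906,  0.71788508])}
shaft_mid [(0.73, [236.2, 264.5]), (0.69, [374.1, 171.1])]
stand [(0.9, [369.3, 175.0])]
bearing_1_mid [(0.59, [293.6, 267.5])]
nut_1_mid [(0.45, [376.5, 171.9])]
cradle [(0.6, [257.4, 173.3]), (0.3, [178.7, 151.1])]
tray [(0.73, [491.6, 212.4])]
dish [(0.67, [157.2, 237.9]), (0.65, [407.3, 264.1])]
oil_bottle [(0.62, [178.9, 151.2])]
```

View pics/top0.png

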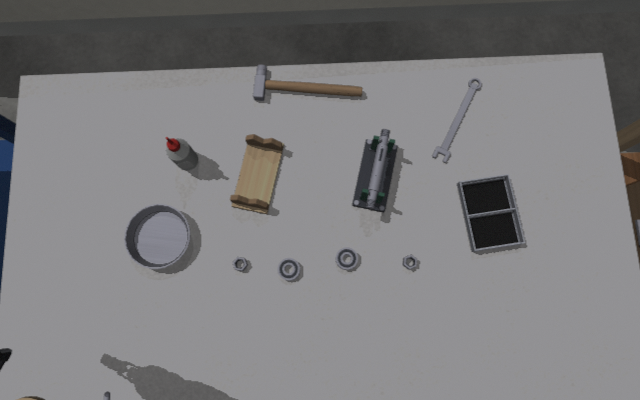

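View pics/scene0.png

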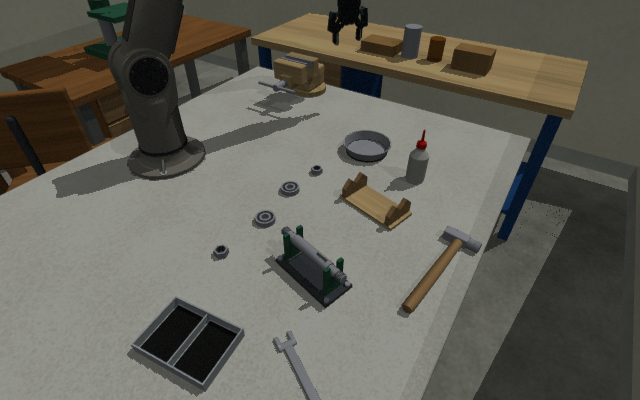

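The top view shows the nuts at (241,265) and (410,262), bearings at (289,270) and (347,259), and shaft/stand at (377,170). The cradle is at (258,175), tray at (491,213), dish at (158,238) and bottle at (181,150). The scene view agrees with this layout.

```bash
cat > h.py <<'E'
import numpy as np, cv2
from scipy.spatial.transform import Rotation as R
from station import telemetry, viewer, search_frame, cut_out
def rot(q): return R.from_quat(np.roll(q,-1))
def p2w(c,px,z):
    px=np.atleast_2d(px).astype(float)
    d=np.c_[(px[:,0]-c["cx"])/c["fx"],-(px[:,1]-c["cy"])/c["fy"],-np.ones(len(px))]
    d=rot(c["rotation"]).apply(d); return (c["origin"]+d*((z-c["origin"][2])/d[:,2])[:,None])[:,:2]
def w2p(c,P):
    v=rot(c["rotation"]).inv().apply(np.atleast_2d(P)-c["origin"])
    return np.c_[c["cx"]+c["fx"]*v[:,0]/-v[:,2],c["cy"]-c["fy"]*v[:,1]/-v[:,2]]
E
python3 - <<'E'
from h import *
c=viewer.read_camera("top")
np.set_printoptions(precision=4,suppress=True)
for n,z in (("nut_1_mid",.012),("bearing_1_mid",.012),("shaft_mid",.07),("tray",.025),("cradle",.03),("stand",.01),("dish",.032)):
    for d in cut_out("top",n)[:4]:
        m=d["pixels"]; ys,xs=np.nonzero(m)
        w=p2w(c,np.c_[xs,ys],z).astype(np.float32)
        print(n,round(d["score"],2),d["pixel"],m.sum(),w.mean(0),cv2.minAreaRect(w*1000))
for p,z in (((241,265),.015),((410.5,262),.015),((289,270),.012),((347,259.5),.012),((158,238),.02)): print(p,p2w(c,p,z))
g=c["img"]
cr=lambda x,y:cv2.resize(g[y:y+66,x:x+80],None,fx=5,fy=5,interpolation=cv2.INTER_CUBIC)[:300]
q=np.vstack([np.hstack([cr(220,235),cr(340,232)]),np.hstack([cr(340,125),cr(380,232)])])
cv2.imwrite("pics/crop.png",q[:,:,::-1])
E
```

```text
nut_1_mid 0.45 [240.0, 262.9] 152 [0.4433 0.1868] ((443.0587463378906, 186.65274047851562), (33.4530029296875, 33.922393798828125), 43.593902587890625)
shaft_mid 0.72 [377.3, 167.7] 833 [ 0.6439 -0.1404] ((643.902099609375, -140.46804809570312), (27.025070190429688, 193.82040405273438), 74.93824005126953)
tray 0.96 [491.0, 212.3] 3878 [ 0.5366 -0.4032] ((537.15185546875, -402.9737243652344), (171.12948608398438, 130.56173706054688), 6.330098628997803)
cradle 0.6 [257.5, 175.3] 2678 [0.6527 0.1414] ((655.0733032226562, 142.41232299804688), (94.33185577392578, 183.94796752929688), 75.30827331542969)
stand 0.96 [369.5, 173.6] 1563 [ 0.6431 -0.1393] ((648.6580200195312, -141.6460418701172), (80.17320251464844, 181.44497680664062), 75.41844940185547)
dish 0.8 [159.1, 236.2] 3317 [0.5128 0.3757] ((513.05419921875, 374.90850830078125), (149.83047485351562, 149.20272827148438), 87.61224365234375)
(241, 265) [[0.4386 0.1833]]
(410.5, 262) [[ 0.4292 -0.2102]]
(289, 270) [[0.4227 0.0725]]
(347, 259.5) [[ 0.4413 -0.0633]]
(158, 238) [[0.509  0.3758]]
```

View pics/crop.png

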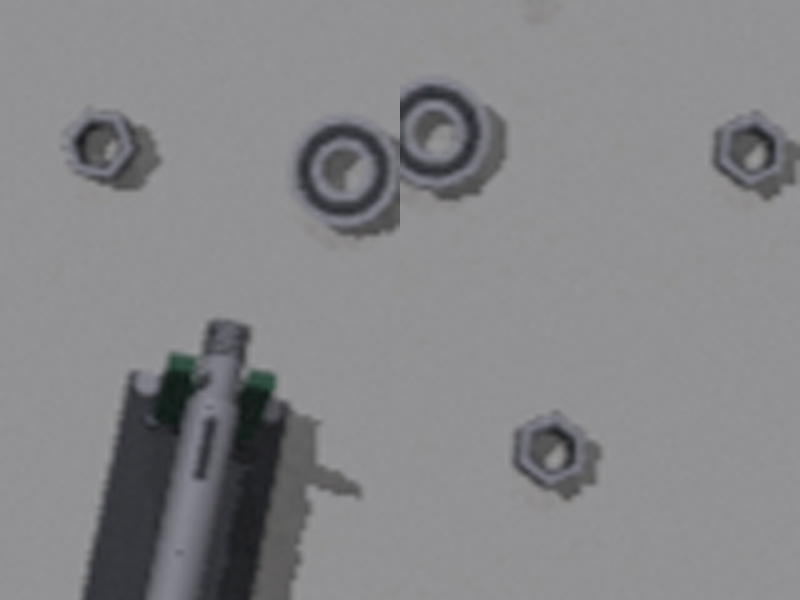

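The crop shows both nuts clearly. Nut 1 (239.6,263.8) has corners left and right, and nut 2 (409.6,261.6) has corners up and down. Bearing rings are at (288,269) and (346.4,257.6). Next I refine the positions with an edge fit in both cameras.

```bash
cat > fit.py <<'E'
from h import *
from scipy.optimize import differential_evolution as DE
cams=[viewer.read_camera(n) for n in ("top","scene")]
def gradmag(c):
    g=cv2.GaussianBlur(cv2.cvtColor(c["img"],cv2.COLOR_RGB2GRAY).astype(np.float32),(0,0),.8)
    return cv2.GaussianBlur(np.hypot(cv2.Sobel(g,5,1,0),cv2.Sobel(g,5,0,1)),(0,0),1.0)
G=[gradmag(c) for c in cams]
def poly(v,z,n=25):
    v=np.array(v); w=np.roll(v,-1,0)
    p=np.concatenate([a+(b-a)*np.linspace(0,1,n)[:,None] for a,b in zip(v,w)])
    return np.c_[p,np.full(len(p),z)]
ring=lambda r,z:poly([(r*np.cos(a),r*np.sin(a)) for a in np.linspace(0,2*np.pi,40)[:-1]],z,3)
rect=lambda a,b,z:poly([(a,b),(a,-b),(-a,-b),(-a,b)],z)
hexa=lambda r,z:poly([(r*np.cos(a),r*np.sin(a)) for a in np.arange(6)*np.pi/3],z)
def shift(p,d): return p+np.array(d)
sh=np.vstack([np.c_[t:=np.linspace(-.055,.055,40),0*t+.0125*s,0*t+.07] for s in(-1,1)]+[np.c_[t:=np.linspace(-.010,.010,12)*0+e,np.linspace(-.01,.01,12),0*t+.07] for e in(-.095,.095)])
M=dict(nut=hexa(.01732,.018),bearing=np.vstack([ring(.026,.015),ring(.010,.015)]),tray=np.vstack([rect(.084,.06,.025),rect(.081,.057,.025)]),
 cradle=rect(.09,.044,.01),stand=rect(.085,.04,.01),dish=ring(.075,.032),shaft=sh)
def T(m,p):
    a=np.deg2rad(p[2]); r=np.array([[np.cos(a),np.sin(a)],[-np.sin(a),np.cos(a)]])
    return np.c_[m[:,:2]@r+p[:2],m[:,2]]
def fit(kind,x,y,a,dp=.012,da=15,use=(0,1)):
    m=M[kind]
    f=lambda p:-sum(cv2.remap(G[i],w2p(cams[i],T(m,p)).astype(np.float32)[None],None,1).mean() for i in use)
    r=DE(f,[(x-dp,x+dp),(y-dp,y+dp),(a-da,a+da)],seed=1,maxiter=60,tol=1e-6)
    return r.x,-r.fun
if __name__=="__main__":
    ov=cams[0]["img"].copy(); ov=cv2.resize(ov,None,fx=2,fy=2); ov2=cv2.resize(cams[1]["img"],None,fx=2,fy=2)
    a=lambda px,z:tuple(p2w(cams[0],px,z)[0])
    J=[("nut",*a((239.6,263.8),.018),0,.008,30),("nut",*a((409.6,261.6),.018),0,.008,30),("bearing",*a((288.2,269),.015),0),("bearing",*a((346.4,257.6),.015),0),
     ("shaft",.644,-.1405,-15),("stand",.644,-.1405,-15),("cradle",.653,.141,-15),("tray",.537,-.403,96),("dish",.513,.375,0)]
    for j in J:
        for use in((0,),(1,),(0,1)):
            p,s=fit(*j,use=use); print(j[0],use,p.round(4),round(s,1))
        for c,o in((cams[0],ov),(cams[1],ov2)):
            for u,v in w2p(c,T(M[j[0]],p))*2+.5:cv2.circle(o,(int(round(u)),int(round(v))),0,(255,0,0),-1)
    cv2.imwrite("pics/ov.png",np.vstack([ov[220:560,250:1050]])[:,:,::-1]); cv2.imwrite("pics/ov2.png",ov2[240:800,240:1000,::-1])
E
python3 fit.py
```

```text
nut (0,) [ 0.4395  0.182  27.5496] 110.5
nut (1,) [0.4445 0.1852 3.7572] 155.4
nut (0, 1) [0.4416 0.184  4.5796] 252.3
nut (0,) [ 0.428  -0.2049 -4.5094] 98.0
nut (1,) [ 0.4363 -0.2091 -2.099 ] 145.2
nut (0, 1) [ 0.4266 -0.2114 16.7671] 211.6
bearing (0,) [0.4199 0.0657 2.5919] 109.4
bearing (1,) [ 0.4263  0.074  -6.1501] 94.0
bearing (0, 1) [ 0.4225  0.0707 -1.9251] 190.2
bearing (0,) [ 0.4393 -0.0677  0.3765] 110.3
bearing (1,) [ 0.4458 -0.0623  2.7842] 100.0
bearing (0, 1) [ 0.4403 -0.0654  1.3038] 198.0
shaft (0,) [  0.6393  -0.1402 -15.4099] 113.9
shaft (1,) [  0.6398  -0.1356 -14.8236] 95.2
shaft (0, 1) [  0.6395  -0.1382 -16.0115] 196.2
stand (0,) [  0.6414  -0.1409 -14.7822] 143.6
stand (1,) [  0.6477  -0.1452 -14.7329] 128.9
stand (0, 1) [  0.6477  -0.1434 -15.039 ] 241.8
cradle (0,) [  0.6624   0.1419 -15.5896] 96.5
cradle (1,) [  0.6491   0.1479 -12.8985] 101.3
cradle (0, 1) [  0.6626   0.1422 -15.6612] 182.7
tray (0,) [  0.549   -0.391  106.7938] 45.3
tray (1,) [ 0.5353 -0.4038 96.4357] 60.1
tray (0, 1) [  0.5489  -0.391  108.4578] 87.4
dish (0,) [ 0.5127  0.373  -4.6724] 115.5
dish (1,) [0.5127 0.3782 6.1442] 150.9
dish (0, 1) [0.5128 0.3743 3.0727] 253.0
```

View pics/ov.png

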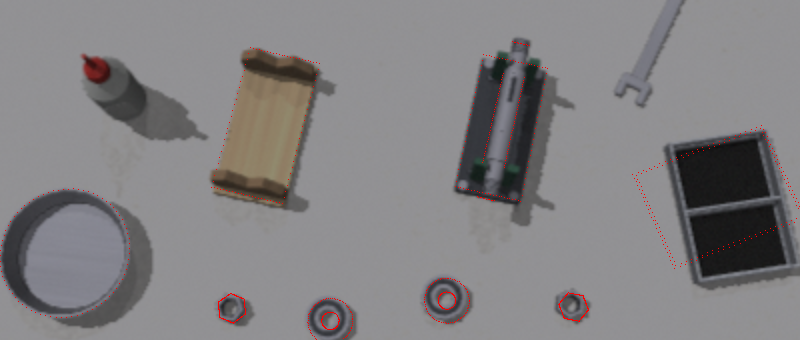

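View pics/ov2.png

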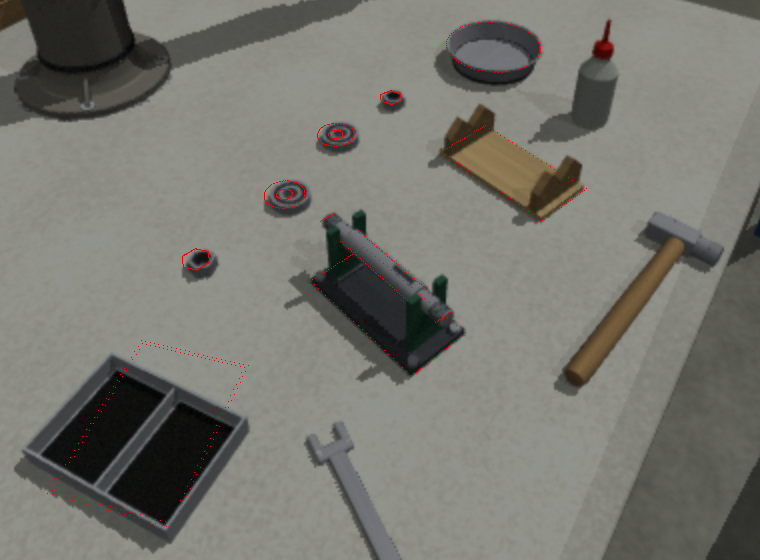

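The bearing, nut, dish and stand outlines land within about 5 mm. The tray's axis was set 90° wrong, and the cradle outline caught the saddles. I'm refitting those with better models.

```bash
cat > fit2.py <<'E'
from fit import *
L=lambda a,b,n=25:np.array(a)+(np.array(b)-np.array(a))*np.linspace(0,1,n)[:,None]
M["cradle"]=np.vstack([L((x,s*.022,.062),(x,0,.04)) for x in(-.081,-.069,.069,.081) for s in(-1,1)]+[L((-.069,s*.044,.01),(.069,s*.044,.01),60) for s in(-1,1)])
M["tray"]=np.vstack([M["tray"],L((-.0015,-.057,.022),(-.0015,.057,.022)),L((.0015,-.057,.022),(.0015,.057,.022))])
M["bearing"]=ring(.026,.015)
np.set_printoptions(suppress=True)
ov=[cv2.resize(c["img"],None,fx=2,fy=2) for c in cams]
for j in [("cradle",.653,.143,-15,.012,5),("tray",.537,-.403,6,.01,5),("shaft",.642,-.138,-15,.01,3),("bearing",.4235,.0705,0),("bearing",.442,-.065,0)]:
    for use in((0,),(1,),(0,1)):
        p,s=fit(*j,use=use); print(j[0],use,p.round(4),round(s,1))
        if len(use)==1:
            for u,v in w2p(cams[use[0]],T(M[j[0]],p))*2+.5:cv2.circle(ov[use[0]],(int(round(u)),int(round(v))),0,(255,0,0),-1)
q=np.vstack([ov[0][220:560,250:1050][:,:800],cv2.resize(ov[1][340:800,280:1000],(0,0),fx=.56,fy=.56).copy()[:258,:403].repeat(1,0).__class__((0,800,3),np.uint8)]) if 0 else ov[0][250:590,300:1100]
cv2.imwrite("pics/ov3.png",q[:,:,::-1]); cv2.imwrite("pics/ov4.png",ov[1][300:800,240:940,::-1])
E
python3 fit2.py
```

```text
cradle (0,) [  0.6576   0.1432 -15.1919] 89.3
cradle (1,) [  0.6573   0.1461 -14.2026] 108.7
cradle (0, 1) [  0.6577   0.1445 -14.7814] 194.8
tray (0,) [ 0.5405 -0.4096  6.4745] 127.2
tray (1,) [ 0.5384 -0.4067  6.4895] 140.3
tray (0, 1) [ 0.539  -0.4072  6.505 ] 261.7
shaft (0,) [  0.6393  -0.1402 -15.4104] 114.1
shaft (1,) [  0.6397  -0.1355 -14.8388] 94.8
shaft (0, 1) [  0.6395  -0.1383 -16.1538] 195.9
bearing (0,) [ 0.4205  0.0661 13.6982] 111.5
bearing (1,) [ 0.4354  0.0585 11.8232] 130.8
bearing (0, 1) [ 0.4247  0.0706 12.3556] 207.5
bearing (0,) [ 0.4395 -0.0677  9.6064] 109.9
bearing (1,) [ 0.4538 -0.0763  7.5357] 129.9
bearing (0, 1) [ 0.4421 -0.064   9.305 ] 204.9
```

View pics/ov3.png

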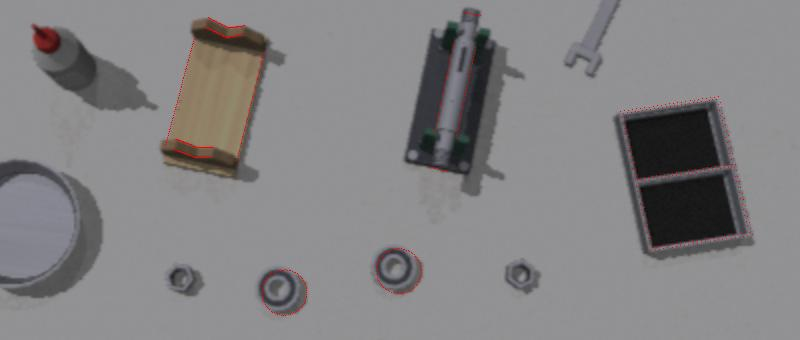

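View pics/ov4.png

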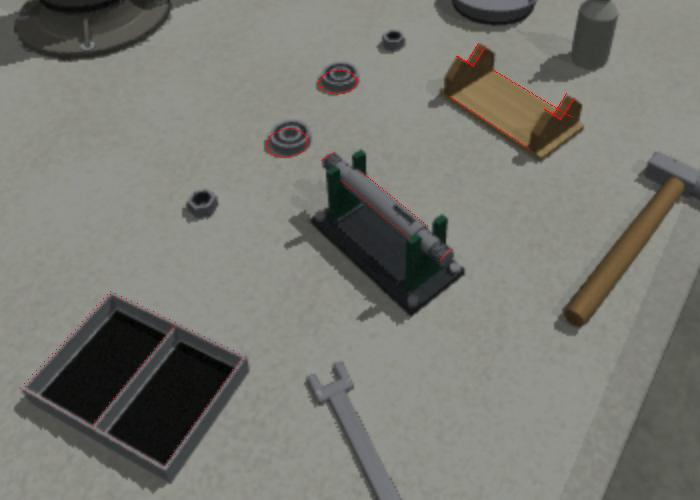

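```bash
cat > go.py <<'E'
import sys,numpy as np
from scipy.spatial.transform import Rotation as R
from station import telemetry
# args: x y z yaw(deg of tool y axis, mod 180)
x,y,z,a=map(float,sys.argv[1:5]); o=telemetry.get_obs()
A=R.from_quat(np.roll(o["tool_rot"],-1)); best=None
for k in(0,180):
    t=np.deg2rad(a+k); c,s=np.cos(t),np.sin(t)
    B=R.from_matrix(np.array([[-s*-1*-1,c,0],[c*1,s,0],[0,0,-1]]).astype(float)) if 0 else R.from_matrix(np.column_stack([np.cross([c,s,0],[0,0,-1]),[c,s,0],[0,0,-1]]))
    v=(A.inv()*B).as_rotvec(degrees=True)
    if best is None or np.linalg.norm(v)<np.linalg.norm(best): best=v
print("xyz",A.inv().apply(np.array([x,y,z])-o["eef_pos"]).round(4),"rot",best.round(2),"t",round(o["t"],2),"pos",o["eef_pos"].round(4),"q7",round(o["q"][6],2),"w",round(o["gripper_width"],3))
E
sed -i 's/    B=.*if 0 else /    B=/' go.py; python3 go.py .6396 -.138 .2 74.8
```

```text
xyz [-0.6344 -0.5149  0.0312] rot [  0.    -0.   -11.14] t 1.5 pos [0.2995 0.6049 0.2313] q7 -0.08 w 0.995
```

```bash
python3 -m crank '[{"delta_rot":[0,0,-11.1],"xyz":[-0.634,-0.515,0.03],"fingers":-1},{"delta_rot":[0,0,-11.1],"xyz":[-0.634,-0.515,0.03],"fingers":-1},{"delta_rot":[0,0,-11.1],"xyz":[-0.634,-0.515,0.03],"fingers":-1},{"delta_rot":[0,0,-11.1],"xyz":[-0.634,-0.515,0.03],"fingers":-1},{"delta_rot":[0,0,-11.1],"xyz":[-0.634,-0.515,0.03],"fingers":-1},{"delta_rot":[0,0,-11.1],"xyz":[-0.634,-0.515,0.03],"fingers":-1},{"delta_rot":[0,0,-11.1],"xyz":[-0.634,-0.515,0.03],"fingers":-1},{"delta_rot":[0,0,-11.1],"xyz":[-0.634,-0.515,0.03],"fingers":-1},{"delta_rot":[0,0,-11.1],"xyz":[-0.634,-0.515,0.03],"fingers":-1},{"delta_rot":[0,0,-11.1],"xyz":[-0.634,-0.515,0.03],"fingers":-1}]' 60; python3 go.py .6396 -.138 .2 74.8
```

```text
t: 2.5
eef_pos: [0.5079, 0.1486, 0.2133]
tool_rot: [0.0, 0.133, 0.991, 0.0]
contact_force: [1.3, 0.5, -1.1]
gripper_width: 0.998
grasp_force: 0.0
xyz [-0.2024 -0.242   0.0133] rot [ 0.04  0.04 -0.04] t 2.5 pos [0.5079 0.1486 0.2133] q7 0.95 w 0.998
```

```bash
python3 -m crank '[{"delta_rot":[0,0,0],"xyz":[-0.202,-0.242,0.013],"fingers":-1},{"delta_rot":[0,0,0],"xyz":[-0.202,-0.242,0.013],"fingers":-1},{"delta_rot":[0,0,0],"xyz":[-0.202,-0.242,0.013],"fingers":-1},{"delta_rot":[0,0,0],"xyz":[-0.202,-0.242,0.013],"fingers":-1},{"delta_rot":[0,0,0],"xyz":[-0.202,-0.242,0.013],"fingers":-1},{"delta_rot":[0,0,0],"xyz":[-0.202,-0.242,0.013],"fingers":-1},{"delta_rot":[0,0,0],"xyz":[-0.202,-0.242,0.013],"fingers":-1},{"delta_rot":[0,0,0],"xyz":[-0.202,-0.242,0.013],"fingers":-1},{"delta_rot":[0,0,0],"xyz":[-0.202,-0.242,0.06],"fingers":-1},{"delta_rot":[0,0,0],"xyz":[-0.202,-0.242,0.06],"fingers":-1}]'; python3 go.py .6396 -.138 .051 74.8
```

```text
t: 3.5
eef_pos: [0.6346, -0.1328, 0.1478]
tool_rot: [-0.005, 0.131, 0.991, 0.001]
contact_force: [-1.6, 0.8, -1.3]
gripper_width: 0.999
grasp_force: 0.0
xyz [-0.0072 -0.0038  0.0968] rot [ 0.01 -0.59  0.1 ] t 3.5 pos [ 0.6346 -0.1328  0.1478] q7 1.56 w 0.999
```

```bash
python3 -m crank '[{"delta_rot":[0,0,0],"xyz":[0,0,0],"fingers":-1},{"delta_rot":[0,0,0],"xyz":[0,0,0],"fingers":-1}]'; python3 go.py .6396 -.138 .051 74.8
```

```text
t: 3.7
eef_pos: [0.6394, -0.1351, 0.1548]
tool_rot: [0.001, 0.132, 0.991, 0.0]
contact_force: [0.3, -1.1, 1.5]
gripper_width: 1.0
grasp_force: 0.0
xyz [-0.0007 -0.0028  0.1038] rot [0.04 0.11 0.03] t 3.7 pos [ 0.6394 -0.1351  0.1548] q7 1.56 w 1.0
```

```bash
python3 -m crank '[{"delta_rot":[0,0,0],"xyz":[-0.001,-0.003,0.03],"fingers":-1},{"delta_rot":[0,0,0],"xyz":[-0.001,-0.003,0.06],"fingers":-1},{"delta_rot":[0,0,0],"xyz":[-0.001,-0.003,0.08],"fingers":-0.5},{"delta_rot":[0,0,0],"xyz":[-0.001,-0.003,0.095],"fingers":-0.2},{"delta_rot":[0,0,0],"xyz":[-0.001,-0.003,0.104],"fingers":-0.1},{"delta_rot":[0,0,0],"xyz":[-0.001,-0.003,0.104],"fingers":0},{"delta_rot":[0,0,0],"xyz":[-0.001,-0.003,0.104],"fingers":0.1}]'
python3 - <<'E'
from h import *
c=viewer.read_camera("scene"); cv2.imwrite("pics/g1.png",cv2.resize(c["img"][190:340,230:430],None,fx=3,fy=3)[:,:,::-1])
E
python3 go.py .6396 -.138 .051 74.8
```

```text
t: 4.4
eef_pos: [0.6395, -0.1394, 0.05]
tool_rot: [0.001, 0.133, 0.991, -0.0]
contact_force: [-0.2, 0.1, 0.3]
gripper_width: 0.45
grasp_force: 0.0
xyz [ 0.0004  0.0014 -0.0008] rot [ 0.02  0.12 -0.05] t 4.45 pos [ 0.6397 -0.1394  0.0502] q7 1.59 w 0.448
```

View pics/g1.png

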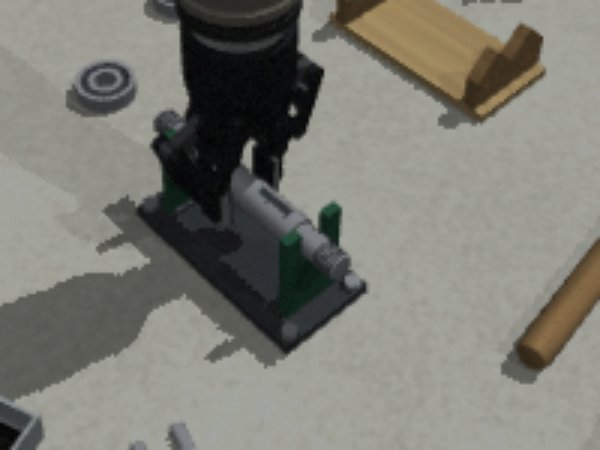

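The fingers straddle the shaft body between the brackets, midway along the shaft (crop centre about (245,185)). Closing now.

```bash
python3 -m crank '[{"delta_rot":[0,0,0],"xyz":[0,0.001,0],"fingers":0.3},{"delta_rot":[0,0,0],"xyz":[0,0.001,0],"fingers":0.5},{"delta_rot":[0,0,0],"xyz":[0,0.001,0],"fingers":0.7},{"delta_rot":[0,0,0],"xyz":[0,0.001,0],"fingers":1},{"delta_rot":[0,0,0],"xyz":[0,0.001,0],"fingers":1},{"delta_rot":[0,0,0],"xyz":[0,0.001,0],"fingers":1},{"delta_rot":[0,0,0],"xyz":[0,0.001,0],"fingers":1}]' 90; python3 go.py .6396 -.138 .16 74.8
```

```text
t: 5.15
eef_pos: [0.6398, -0.1381, 0.0503]
tool_rot: [0.001, 0.133, 0.991, 0.0]
contact_force: [-1.6, 1.3, 5.6]
gripper_width: 0.266
grasp_force: 87.8
xyz [ 1.000e-04  1.000e-04 -1.097e-01] rot [ 0.05  0.1  -0.06] t 5.15 pos [ 0.6398 -0.1381  0.0503] q7 1.59 w 0.266
```

```bash
python3 -m crank '[{"delta_rot":[0,0,0],"xyz":[0,0,-0.01],"fingers":1},{"delta_rot":[0,0,0],"xyz":[0,0,-0.025],"fingers":1},{"delta_rot":[0,0,0],"xyz":[0,0,-0.045],"fingers":1},{"delta_rot":[0,0,0],"xyz":[0,0,-0.07],"fingers":1},{"delta_rot":[0,0,0],"xyz":[0,0,-0.09],"fingers":1},{"delta_rot":[0,0,0],"xyz":[0,0,-0.1],"fingers":1},{"delta_rot":[0,0,0],"xyz":[0,0,-0.1],"fingers":1},{"delta_rot":[0,0,0],"xyz":[0,0,-0.1],"fingers":1}]'
python3 - <<'E'
import fit
from fit import *
o=telemetry.get_obs(); z=o["eef_pos"][2]+.019
M["shaft"]=M["shaft"]+np.array([0,0,z-.07])
x,y=o["eef_pos"][:2]
for use in((0,),(1,),(0,1)): print(fit.fit("shaft",x,y,-15.2,.012,4,use=use))
E
python3 go.py .6575 .1447 .15 75.2
```

```text
t: 5.95
eef_pos: [0.6383, -0.1381, 0.1483]
tool_rot: [-0.001, 0.133, 0.991, 0.0]
contact_force: [-0.2, -0.4, -5.2]
gripper_width: 0.265
grasp_force: 88.4
xyz [ 0.0555  0.2779 -0.0024] rot [-0.02 -0.15 -0.44] t 6.05 pos [ 0.638  -0.138   0.1475] q7 1.56 w 0.262Traceback (most recent call last):
  File "<stdin>", line 6, in <module>
AttributeError: 'function' object has no attribute 'fit'
```

```bash
python3 -m crank '[{"delta_rot":[0,0,-0.4],"xyz":[0.008,0.04,0],"fingers":1},{"delta_rot":[0,0,-0.4],"xyz":[0.016,0.08,0],"fingers":1},{"delta_rot":[0,0,-0.4],"xyz":[0.024,0.12,0],"fingers":1},{"delta_rot":[0,0,-0.4],"xyz":[0.032,0.16,0],"fingers":1},{"delta_rot":[0,0,-0.4],"xyz":[0.04,0.2,0],"fingers":1},{"delta_rot":[0,0,-0.4],"xyz":[0.048,0.24,0],"fingers":1},{"delta_rot":[0,0,-0.4],"xyz":[0.053,0.265,0],"fingers":1},{"delta_rot":[0,0,-0.4],"xyz":[0.0555,0.278,0],"fingers":1},{"delta_rot":[0,0,-0.4],"xyz":[0.0555,0.278,0],"fingers":1},{"delta_rot":[0,0,-0.4],"xyz":[0.0555,0.278,0],"fingers":1}]'
python3 - <<'E'
from fit import *
np.set_printoptions(suppress=True,precision=4)
o=telemetry.get_obs(); z=o["eef_pos"][2]+.019
M["shaft"]=M["shaft"]+np.array([0,0,z-.07])
x,y=o["eef_pos"][:2]
for use in((0,),(1,),(0,1)): print(fit("shaft",x,y,-15.2,.015,4,use=use))
q=np.hstack([cv2.resize(cams[0]["img"][110:240,200:340],(400,371)),cv2.resize(cams[1]["img"][90:250,290:450],(400,371))])
cv2.imwrite("pics/g2.png",q[:,:,::-1])
E
python3 go.py .6575 .1447 .15 75.2
```

```text
t: 7.05
eef_pos: [0.6584, 0.142, 0.1484]
tool_rot: [-0.0, 0.13, 0.992, -0.001]
contact_force: [-0.8, -0.9, -5.9]
gripper_width: 0.264
grasp_force: 88.9
(array([  0.6599,   0.1297, -11.2009]), np.float64(68.00745391845703))
(array([  0.6437,   0.1404, -16.6484]), np.float64(98.23094177246094))
(array([  0.6439,   0.1263, -11.2002]), np.float64(158.2438201904297))
xyz [ 0.0021  0.0032 -0.0012] rot [-0.11  0.01 -0.26] t 7.15 pos [0.6587 0.141  0.1488] q7 1.13 w 0.267
```

View pics/g2.png

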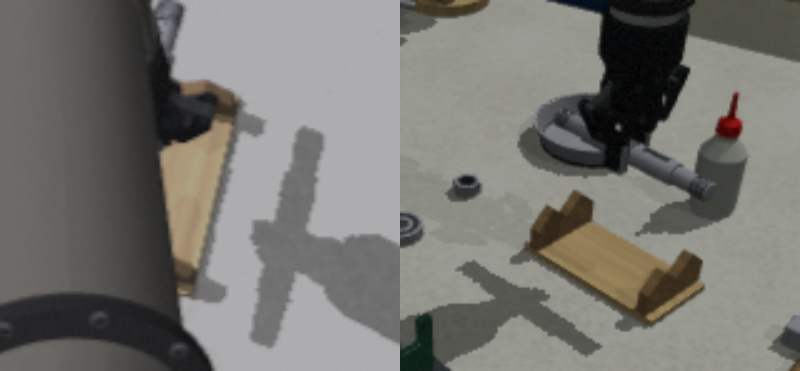

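The top camera is blocked by the arm. The scene view shows the held shaft level, its ends at about (414,172) and (356,141), with the cradle below. Checking its offset along the gripper.

```bash
python3 - <<'E'
from h import *
c=viewer.read_camera("scene"); o=telemetry.get_obs(); e=o["eef_pos"]
w=p2w(c,[(414,172),(356,141)],e[2]+.019); print(w,w.mean(0),e,np.linalg.norm(w[0]-w[1]),np.degrees(np.arctan2(*(w[0]-w[1])[::-1])))
d=np.array([np.cos(np.deg2rad(-15)),np.sin(np.deg2rad(-15)),0]); m=np.array([e[0],e[1],e[2]+.019])
print(w2p(c,[m+d*.095,m-d*.095]))
E
python3 go.py .6575 .1447 .15 75.2
```

```text
[[0.75429324 0.11932045]
 [0.57916512 0.16542374]] [0.66672918 0.1423721 ] [0.65873976 0.14137602 0.14890872] 0.1810949199658244 -14.748747462359002
[[412.00912235 172.01918161]
 [351.90871051 139.54246262]]
xyz [ 0.0021  0.0029 -0.0011] rot [-0.08  0.01 -0.25] t 7.2 pos [0.6587 0.1414 0.1489] q7 1.13 w 0.264
```

```bash
python3 go.py .656 .1447 .06 75.2; python3 -m crank '[{"delta_rot":[0,0,-0.3],"xyz":[0.003,0.003,0.02],"fingers":1},{"delta_rot":[0,0,-0.3],"xyz":[0.004,0.003,0.04],"fingers":1},{"delta_rot":[0,0,-0.3],"xyz":[0.004,0.003,0.06],"fingers":1},{"delta_rot":[0,0,-0.3],"xyz":[0.004,0.003,0.075],"fingers":1},{"delta_rot":[0,0,-0.3],"xyz":[0.004,0.003,0.09],"fingers":1},{"delta_rot":[0,0,-0.3],"xyz":[0.004,0.003,0.09],"fingers":1},{"delta_rot":[0,0,-0.3],"xyz":[0.004,0.003,0.09],"fingers":1}]'; python3 go.py .656 .1447 .0355 75.2
```

```text
xyz [0.0035 0.0026 0.0889] rot [-0.08  0.01 -0.25] t 7.2 pos [0.6587 0.1414 0.1489] q7 1.13 w 0.264
t: 7.9
eef_pos: [0.6557, 0.1481, 0.0591]
tool_rot: [0.0, 0.127, 0.992, -0.0]
contact_force: [0.5, -0.6, -5.2]
gripper_width: 0.266
grasp_force: 89.0
xyz [-0.0011 -0.0032  0.0236] rot [-0.    0.01  0.23] t 7.9 pos [0.6557 0.1481 0.0591] q7 1.14 w 0.266
```

```bash
python3 -m crank '[{"delta_rot":[0,0,0.2],"xyz":[-0.001,-0.003,0.005],"fingers":1},{"delta_rot":[0,0,0.2],"xyz":[-0.001,-0.003,0.01],"fingers":1},{"delta_rot":[0,0,0.2],"xyz":[-0.001,-0.003,0.014],"fingers":1},{"delta_rot":[0,0,0.2],"xyz":[-0.001,-0.003,0.014],"fingers":1}]'
python3 - <<'E'
from h import *
c=viewer.read_camera("scene"); cv2.imwrite("pics/g3.png",cv2.resize(c["img"][130:250,320:440],None,fx=5,fy=5,interpolation=2)[:,:,::-1])
E
python3 go.py .656 .1447 .0355 75.2
```

```text
t: 8.3
eef_pos: [0.6551, 0.1453, 0.0443]
tool_rot: [-0.001, 0.128, 0.992, -0.0]
contact_force: [-0.1, -0.2, -5.7]
gripper_width: 0.264
grasp_force: 89.0
xyz [-0.0008 -0.0005  0.0091] rot [-0.01 -0.04  0.06] t 8.35 pos [0.6554 0.1454 0.0446] q7 1.15 w 0.27
```

View pics/g3.png

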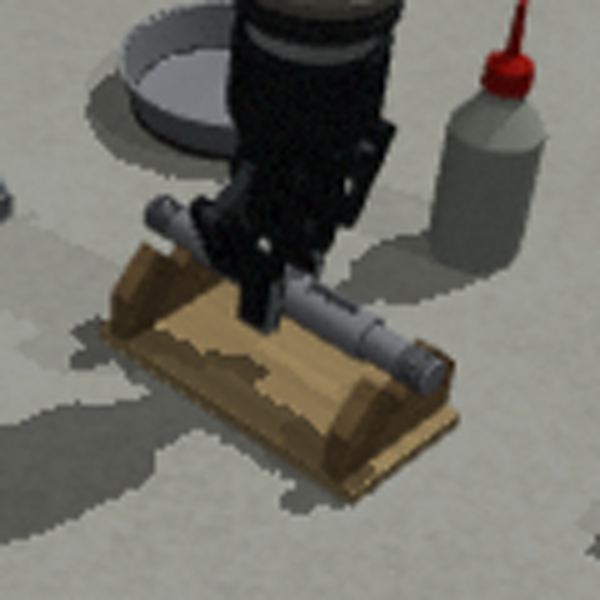

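The scene view shows the shaft above both notches, overhanging each saddle similarly (ends at crop (160,215) and (430,372)). Lowering slowly.

```bash
python3 -m crank '[{"delta_rot":[0,0,0],"xyz":[-0.001,-0.0005,0.003],"fingers":1},{"delta_rot":[0,0,0],"xyz":[-0.001,-0.0005,0.006],"fingers":1},{"delta_rot":[0,0,0],"xyz":[-0.001,-0.0005,0.008],"fingers":1},{"delta_rot":[0,0,0],"xyz":[-0.001,-0.0005,0.009],"fingers":1},{"delta_rot":[0,0,0],"xyz":[-0.001,-0.0005,0.009],"fingers":1}]'; python3 go.py .656 .1447 .0345 75.2
```

```text
t: 8.85
eef_pos: [0.6563, 0.1446, 0.0357]
tool_rot: [-0.0, 0.128, 0.992, -0.0]
contact_force: [0.6, -0.2, -4.6]
gripper_width: 0.264
grasp_force: 89.0
xyz [0.0003 0.0001 0.0012] rot [-0.01 -0.02  0.06] t 8.85 pos [0.6563 0.1446 0.0357] q7 1.15 w 0.264
```

```bash
python3 -m crank '[{"delta_rot":[0,0,0],"xyz":[0,0,0.001],"fingers":1},{"delta_rot":[0,0,0],"xyz":[0,0,0.002],"fingers":1},{"delta_rot":[0,0,0],"xyz":[0,0,0.002],"fingers":1}]'; python3 go.py .656 .1447 .0345 75.2
```

```text
t: 9.15
eef_pos: [0.6568, 0.1443, 0.0347]
tool_rot: [0.0, 0.128, 0.992, 0.0]
contact_force: [-2.0, -1.1, 2.8]
gripper_width: 0.262
grasp_force: 90.0
xyz [0.0009 0.0002 0.0002] rot [0.01 0.03 0.05] t 9.15 pos [0.6568 0.1443 0.0347] q7 1.15 w 0.262
```

```bash
python3 -m crank '[{"delta_rot":[0,0,0],"xyz":[0,0,0],"fingers":0.4},{"delta_rot":[0,0,0],"xyz":[0,0,0],"fingers":0.2},{"delta_rot":[0,0,0],"xyz":[0,0,0],"fingers":-0.2},{"delta_rot":[0,0,0],"xyz":[0,0,0],"fingers":-0.4},{"delta_rot":[0,0,0],"xyz":[0,0,-0.02],"fingers":-0.6},{"delta_rot":[0,0,0],"xyz":[0,0,-0.05],"fingers":-1},{"delta_rot":[0,0,0],"xyz":[0,0,-0.09],"fingers":-1},{"delta_rot":[0,0,0],"xyz":[0,0,-0.13],"fingers":-1},{"delta_rot":[0,0,0],"xyz":[0,0,-0.13],"fingers":-1},{"delta_rot":[0,0,0],"xyz":[0,0,-0.13],"fingers":-1}]'; python3 go.py .442 .1836 .165 57.5
```

```text
t: 10.15
eef_pos: [0.6572, 0.1449, 0.1652]
tool_rot: [0.001, 0.128, 0.992, 0.001]
contact_force: [0.3, 0.6, -1.0]
gripper_width: 0.997
grasp_force: 0.0
xyz [ 0.218  -0.0173 -0.0003] rot [ 0.12  0.11 17.76] t 10.15 pos [0.6572 0.1449 0.1652] q7 1.12 w 0.997
```

```bash
python3 -m crank '[{"delta_rot":[0,0,8],"xyz":[0.04,-0.003,0],"fingers":-1},{"delta_rot":[0,0,17.7],"xyz":[0.08,-0.006,0],"fingers":-1},{"delta_rot":[0,0,17.7],"xyz":[0.12,-0.01,0],"fingers":-1},{"delta_rot":[0,0,17.7],"xyz":[0.16,-0.014,0],"fingers":-1},{"delta_rot":[0,0,17.7],"xyz":[0.2,-0.016,0],"fingers":-1},{"delta_rot":[0,0,17.7],"xyz":[0.218,-0.017,0.04],"fingers":-1},{"delta_rot":[0,0,17.7],"xyz":[0.218,-0.017,0.06],"fingers":-1},{"delta_rot":[0,0,17.7],"xyz":[0.218,-0.017,0.06],"fingers":-1},{"delta_rot":[0,0,17.7],"xyz":[0.218,-0.017,0.06],"fingers":-1}]'
python3 - <<'E'
from fit2 import *
E
python3 - <<'E'
from h import *
c=viewer.read_camera("top"); d=viewer.read_camera("scene")
q=np.hstack([cv2.resize(c["img"][125:285,205:305],(375,600),interpolation=2),cv2.resize(d["img"][110:260,290:396],(424,600),interpolation=2)])
cv2.imwrite("pics/g4.png",q[:,:,::-1])
E
python3 go.py .442 .1836 .1 57.5
```

```text
t: 11.05
eef_pos: [0.4412, 0.1832, 0.1035]
tool_rot: [-0.0, 0.28, 0.96, -0.001]
contact_force: [0.5, 0.0, -0.4]
gripper_width: 1.001
grasp_force: 0.0
cradle (0,) [  0.6561   0.1371 -13.9698] 90.3
cradle (1,) [  0.6448   0.1336 -11.0375] 108.2
cradle (0, 1) [  0.6426   0.1384 -12.3063] 185.6
tray (0,) [ 0.5406 -0.4096  6.4773] 138.1
tray (1,) [ 0.5385 -0.4067  6.5295] 145.5
tray (0, 1) [ 0.539  -0.4072  6.4721] 277.3
shaft (0,) [  0.6418  -0.1289 -13.4557] 33.8
shaft (1,) [  0.652   -0.148  -15.5267] 102.9
shaft (0, 1) [  0.652   -0.148  -15.6511] 122.4
bearing (0,) [0.4226 0.0697 6.5305] 95.9
bearing (1,) [ 0.4355  0.0594 -4.1328] 119.2
bearing (0, 1) [ 0.4355  0.0638 -2.5764] 182.1
bearing (0,) [ 0.4395 -0.0677  0.3492] 118.8
bearing (1,) [  0.4538  -0.0761 -10.5786] 134.6
bearing (0, 1) [ 0.4421 -0.0641  8.9987] 216.8
xyz [ 0.0003 -0.0003  0.0048] rot [0.09 0.05 0.01] t 11.25 pos [0.4424 0.1837 0.1048] q7 0.62 w 1.002
```

View pics/g4.png

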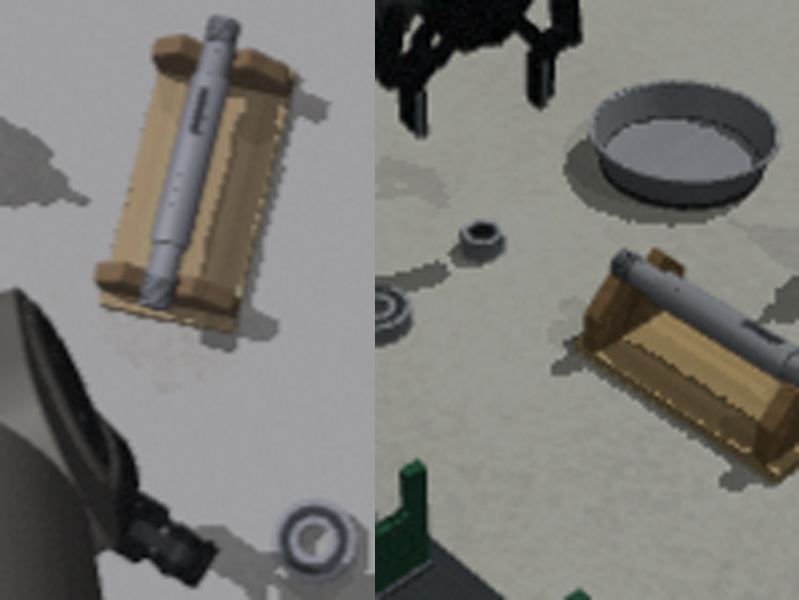

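The shaft rests in both notches: in the top crop it runs (222,20) to (157,303), and its ends overhang both saddles. Next, nut 1.

```bash
python3 - <<'E'
from fit import *
M["shaft"]=M["shaft"]-np.array([0,0,.016])
for u in((0,),(1,)): print(fit("shaft",.656,.1445,-15,.012,4,use=u))
E
python3 -m crank '[{"delta_rot":[0,0,0],"xyz":[0,0,0.03],"fingers":-0.5},{"delta_rot":[0,0,0],"xyz":[0,0,0.06],"fingers":-0.3},{"delta_rot":[0,0,0],"xyz":[0,0,0.08],"fingers":-0.2},{"delta_rot":[0,0,0],"xyz":[0,0,0.095],"fingers":-0.2},{"delta_rot":[0,0,0],"xyz":[0,0,0.102],"fingers":-0.2},{"delta_rot":[0,0,0],"xyz":[0,0,0.102],"fingers":-0.2}]' 40; python3 go.py .442 .1836 .002 57.5
```

```text
(array([  0.65108132,   0.13412082, -12.74285281]), np.float64(90.71825408935547))
(array([  0.66501512,   0.13697511, -11.01537491]), np.float64(117.78723907470703))
t: 11.95
eef_pos: [0.4412, 0.1834, 0.0016]
tool_rot: [-0.0, 0.279, 0.96, -0.0]
contact_force: [0.1, -0.3, -0.0]
gripper_width: 0.603
grasp_force: 0.0
xyz [-0.0006  0.0006 -0.0004] rot [-0.05 -0.03  0.04] t 11.95 pos [0.4412 0.1834 0.0016] q7 0.7 w 0.603
```

```bash
python3 -m crank '[{"delta_rot":[0,0,0],"xyz":[0,0,0],"fingers":0.1},{"delta_rot":[0,0,0],"xyz":[0,0,0],"fingers":0.3},{"delta_rot":[0,0,0],"xyz":[0,0,0],"fingers":0.6},{"delta_rot":[0,0,0],"xyz":[0,0,0],"fingers":1},{"delta_rot":[0,0,0],"xyz":[0,0,0],"fingers":1},{"delta_rot":[0,0,0],"xyz":[0,0,0],"fingers":1}]' 50; python3 go.py .442 .1836 .002 57.5
```

```text
t: 12.55
eef_pos: [0.4422, 0.1841, 0.0031]
tool_rot: [0.001, 0.279, 0.96, 0.001]
contact_force: [0.0, -0.9, 4.5]
gripper_width: 0.34
grasp_force: 49.1
xyz [-0.0001 -0.0005  0.0011] rot [0.12 0.05 0.05] t 12.55 pos [0.4422 0.1841 0.0031] q7 0.7 w 0.34
```

```bash
python3 -m crank '[{"delta_rot":[0,0,0],"xyz":[0,0,-0.02],"fingers":1},{"delta_rot":[0,0,0],"xyz":[0,0,-0.05],"fingers":1},{"delta_rot":[0,0,0],"xyz":[0,0,-0.085],"fingers":1},{"delta_rot":[0,0,0],"xyz":[0,0,-0.1],"fingers":1},{"delta_rot":[0,0,0],"xyz":[0,0,-0.1],"fingers":1},{"delta_rot":[0,0,0],"xyz":[0,0,-0.1],"fingers":1}]'; python3 go.py .492 .3886 .1 57.5
```

```text
t: 13.15
eef_pos: [0.4412, 0.1838, 0.1022]
tool_rot: [0.0, 0.279, 0.96, 0.0]
contact_force: [0.2, -0.4, 0.1]
gripper_width: 0.338
grasp_force: 49.8
xyz [0.067  0.2001 0.0024] rot [0.06 0.01 0.07] t 13.15 pos [0.4412 0.1838 0.1022] q7 0.63 w 0.338
```

```bash
python3 -m crank '[{"delta_rot":[0,0,0],"xyz":[0.013,0.04,0],"fingers":1},{"delta_rot":[0,0,0],"xyz":[0.027,0.08,0],"fingers":1},{"delta_rot":[0,0,0],"xyz":[0.04,0.12,0],"fingers":1},{"delta_rot":[0,0,0],"xyz":[0.054,0.16,0],"fingers":1},{"delta_rot":[0,0,0],"xyz":[0.067,0.2,0],"fingers":1},{"delta_rot":[0,0,0],"xyz":[0.067,0.2,0],"fingers":1},{"delta_rot":[0,0,0],"xyz":[0.067,0.2,0.03],"fingers":1},{"delta_rot":[0,0,0],"xyz":[0.067,0.2,0.05],"fingers":1},{"delta_rot":[0,0,0],"xyz":[0.067,0.2,0.05],"fingers":1},{"delta_rot":[0,0,0],"xyz":[0.067,0.2,0.05],"fingers":1}]'; python3 go.py .492 .3886 .008 57.5
```

```text
t: 14.15
eef_pos: [0.4916, 0.3874, 0.051]
tool_rot: [-0.001, 0.28, 0.96, -0.001]
contact_force: [0.0, -0.1, 0.7]
gripper_width: 0.338
grasp_force: 49.9
xyz [0.0003 0.0013 0.043 ] rot [-0.13 -0.02  0.03] t 14.15 pos [0.4916 0.3874 0.051 ] q7 0.41 w 0.338
```

```bash
python3 -m crank '[{"delta_rot":[0,0,0],"xyz":[0,0.001,0.015],"fingers":1},{"delta_rot":[0,0,0],"xyz":[0,0.001,0.03],"fingers":1},{"delta_rot":[0,0,0],"xyz":[0,0.001,0.038],"fingers":1},{"delta_rot":[0,0,0],"xyz":[0,0.001,0.041],"fingers":1},{"delta_rot":[0,0,0],"xyz":[0,0.001,0.043],"fingers":1},{"delta_rot":[0,0,0],"xyz":[0,0.001,0.044],"fingers":1},{"delta_rot":[0,0,0],"xyz":[0,0.001,0.044],"fingers":1}]'; python3 go.py .492 .3886 .007 57.5
```

```text
t: 14.85
eef_pos: [0.4928, 0.3893, 0.0082]
tool_rot: [0.0, 0.279, 0.96, 0.0]
contact_force: [0.2, -0.0, -0.4]
gripper_width: 0.341
grasp_force: 49.8
xyz [ 0.0003 -0.0011  0.0012] rot [0.03 0.01 0.05] t 14.85 pos [0.4928 0.3893 0.0082] q7 0.42 w 0.341
```

```bash
python3 -m crank '[{"delta_rot":[0,0,0],"xyz":[0,0,0.001],"fingers":1},{"delta_rot":[0,0,0],"xyz":[0,0,0.0015],"fingers":1},{"delta_rot":[0,0,0],"xyz":[0,0,0.0015],"fingers":1},{"delta_rot":[0,0,0],"xyz":[0,0,0.0015],"fingers":0.3},{"delta_rot":[0,0,0],"xyz":[0,0,0],"fingers":0.15},{"delta_rot":[0,0,0],"xyz":[0,0,0],"fingers":0},{"delta_rot":[0,0,0],"xyz":[0,0,-0.02],"fingers":-0.05},{"delta_rot":[0,0,0],"xyz":[0,0,-0.06],"fingers":-0.1},{"delta_rot":[0,0,0],"xyz":[0,0,-0.1],"fingers":-0.5},{"delta_rot":[0,0,0],"xyz":[0,0,-0.12],"fingers":-1}]'; python3 go.py .432 -.208 .12 27
```

```text
t: 15.85
eef_pos: [0.494, 0.39, 0.1313]
tool_rot: [0.001, 0.28, 0.96, 0.002]
contact_force: [1.2, -0.1, 0.9]
gripper_width: 0.87
grasp_force: 0.0
xyz [-0.2687 -0.5379  0.0094] rot [ 0.25 -0.   30.54] t 15.85 pos [0.494  0.39   0.1313] q7 0.38 w 0.87
```

```bash
python3 -m crank '[{"delta_rot":[0,0,8],"xyz":[-0.022,-0.045,0],"fingers":-1},{"delta_rot":[0,0,16],"xyz":[-0.044,-0.09,0],"fingers":-1},{"delta_rot":[0,0,24],"xyz":[-0.066,-0.135,0],"fingers":-1},{"delta_rot":[0,0,30.5],"xyz":[-0.09,-0.18,0],"fingers":-1},{"delta_rot":[0,0,30.5],"xyz":[-0.112,-0.225,0],"fingers":-1},{"delta_rot":[0,0,30.5],"xyz":[-0.134,-0.27,0],"fingers":-1},{"delta_rot":[0,0,30.5],"xyz":[-0.156,-0.315,0],"fingers":-1},{"delta_rot":[0,0,30.5],"xyz":[-0.178,-0.36,0],"fingers":-1},{"delta_rot":[0,0,30.5],"xyz":[-0.2,-0.4,0],"fingers":-1},{"delta_rot":[0,0,30.5],"xyz":[-0.22,-0.44,0],"fingers":-1}]'
python3 - <<'E'
from h import *
c=viewer.read_camera("top"); d=viewer.read_camera("scene")
a=cv2.resize(c["img"][125:275,120:320],(800,600),interpolation=2)
cv2.imwrite("pics/g5.png",a[:,:,::-1])
E
python3 go.py .432 -.207 .1 27
```

```text
t: 16.85
eef_pos: [0.4419, -0.1023, 0.1282]
tool_rot: [0.0, 0.522, 0.853, 0.0]
contact_force: [1.1, -0.6, 0.1]
gripper_width: 0.999
grasp_force: 0.0
xyz [-0.0859 -0.0528  0.0285] rot [-0.01  0.13 -0.53] t 16.95 pos [ 0.441  -0.1065  0.1283] q7 0.79 w 1.0
```

View pics/g5.png

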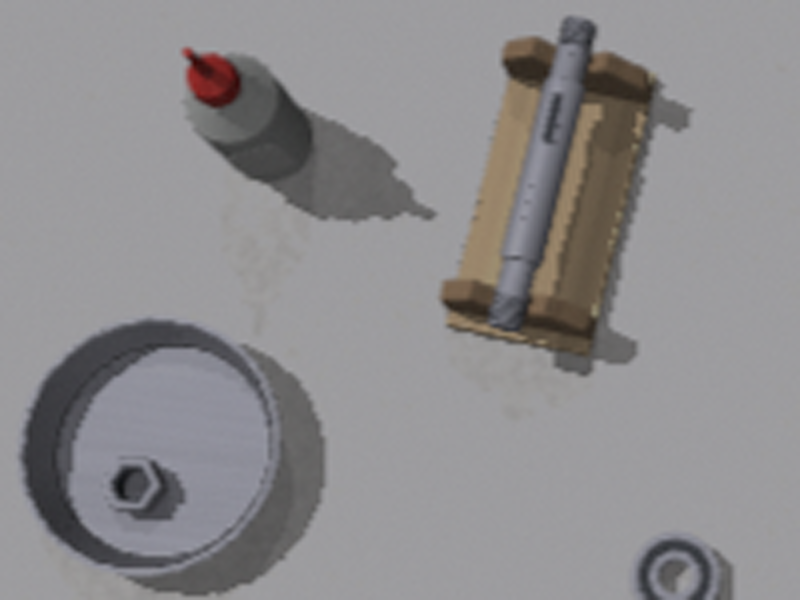

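Nut 1 lies flat in the dish at crop (137,484), leaving room on the other side. The shaft sits in the notches with its ends at crop (578,17) and (505,327). Checking its centring along the cradle.

```bash
python3 - <<'E'
from h import *
c=viewer.read_camera("top")
px=np.array([(578,17),(505,328)])/4+[120,125]-.4
w=p2w(c,px,.054); print(w,w.mean(0),np.linalg.norm(w[0]-w[1]),np.degrees(np.arctan2(*(w[0]-w[1])[::-1])))
q=np.array([(137,484)])/4+[120,125]-.4
print(p2w(c,q,.022))
E
python3 -m crank '[{"delta_rot":[0,0,-0.5],"xyz":[-0.04,-0.025,0],"fingers":-1},{"delta_rot":[0,0,-0.5],"xyz":[-0.08,-0.05,0.01],"fingers":-1},{"delta_rot":[0,0,-0.5],"xyz":[-0.086,-0.053,0.028],"fingers":-1},{"delta_rot":[0,0,-0.5],"xyz":[-0.086,-0.053,0.028],"fingers":-1},{"delta_rot":[0,0,-0.5],"xyz":[-0.086,-0.053,0.028],"fingers":-1}]'; python3 go.py .432 -.207 .003 27
```

```text
[[0.75493484 0.11963268]
 [0.56831211 0.16474435]] [0.66162347 0.14218851] 0.19199767628813408 -13.589233093241555
[[0.49131612 0.38432761]]
t: 17.5
eef_pos: [0.4343, -0.1992, 0.0997]
tool_rot: [-0.001, 0.518, 0.856, 0.0]
contact_force: [0.2, -0.2, 0.2]
gripper_width: 0.999
grasp_force: 0.0
xyz [-0.006  -0.0056  0.0967] rot [-0.04 -0.09  0.66] t 17.5 pos [ 0.4343 -0.1992  0.0997] q7 1.08 w 0.999
```

```bash
python3 -m crank '[{"delta_rot":[0,0,0.6],"xyz":[-0.006,-0.006,0.02],"fingers":-0.6},{"delta_rot":[0,0,0.6],"xyz":[-0.006,-0.006,0.05],"fingers":-0.4},{"delta_rot":[0,0,0.6],"xyz":[-0.006,-0.006,0.075],"fingers":-0.4},{"delta_rot":[0,0,0.6],"xyz":[-0.006,-0.006,0.09],"fingers":-0.4},{"delta_rot":[0,0,0.6],"xyz":[-0.006,-0.006,0.096],"fingers":-0.4},{"delta_rot":[0,0,0.6],"xyz":[-0.006,-0.006,0.096],"fingers":-0.4}]'
python3 - <<'E'
from h import *
c=viewer.read_camera("scene"); cv2.imwrite("pics/g6.png",cv2.resize(c["img"][200:290,160:280],None,fx=4,fy=4,interpolation=2)[:,:,::-1])
E
python3 go.py .432 -.207 .003 27
```

```text
t: 18.1
eef_pos: [0.4321, -0.2075, 0.004]
tool_rot: [-0.0, 0.522, 0.853, 0.0]
contact_force: [-0.5, -0.6, 0.0]
gripper_width: 0.703
grasp_force: 0.0
xyz [0.0011 0.0001 0.0015] rot [ 0.04 -0.    0.05] t 18.15 pos [ 0.4324 -0.208   0.0045] q7 1.22 w 0.701
```

View pics/g6.png

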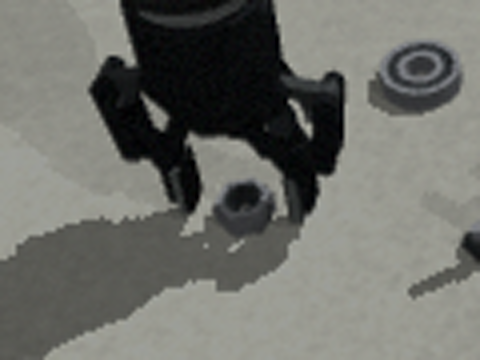

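The nut sits centred between the open fingers (crop (245,207), tips at (187,210) and (300,220)).

```bash
python3 -m crank '[{"delta_rot":[0,0,0],"xyz":[0.001,0,0.001],"fingers":0},{"delta_rot":[0,0,0],"xyz":[0.001,0,0.001],"fingers":0.2},{"delta_rot":[0,0,0],"xyz":[0.001,0,0.001],"fingers":0.5},{"delta_rot":[0,0,0],"xyz":[0.001,0,0.001],"fingers":1},{"delta_rot":[0,0,0],"xyz":[0.001,0,0.001],"fingers":1},{"delta_rot":[0,0,0],"xyz":[0.001,0,0.001],"fingers":1},{"delta_rot":[0,0,0],"xyz":[0.001,0,0.001],"fingers":1}]'; python3 go.py .432 -.207 .1 27
```

```text
t: 18.85
eef_pos: [0.4317, -0.2079, 0.004]
tool_rot: [0.0, 0.523, 0.852, 0.001]
contact_force: [-0.7, 2.8, 7.6]
gripper_width: 0.344
grasp_force: 48.7
xyz [ 0.0007  0.0008 -0.096 ] rot [ 0.09  0.01 -0.06] t 18.85 pos [ 0.4317 -0.2079  0.004 ] q7 1.22 w 0.344
```

```bash
python3 -m crank '[{"delta_rot":[0,0,0],"xyz":[0,0,-0.02],"fingers":1},{"delta_rot":[0,0,0],"xyz":[0,0,-0.05],"fingers":1},{"delta_rot":[0,0,0],"xyz":[0,0,-0.085],"fingers":1},{"delta_rot":[0,0,0],"xyz":[0,0,-0.115],"fingers":1},{"delta_rot":[0,0,0],"xyz":[0,0,-0.115],"fingers":1},{"delta_rot":[0,0,0],"xyz":[0,0,-0.115],"fingers":1}]'; python3 go.py .535 .3645 .115 57.5
```

```text
t: 19.45
eef_pos: [0.4315, -0.2079, 0.1184]
tool_rot: [0.001, 0.523, 0.853, 0.001]
contact_force: [0.4, 0.5, -0.7]
gripper_width: 0.34
grasp_force: 50.1
xyz [0.4631 0.3518 0.0038] rot [  0.09   0.06 -30.52] t 19.45 pos [ 0.4315 -0.2079  0.1184] q7 1.07 w 0.34
```

```bash
python3 -m crank '[{"delta_rot":[0,0,0],"xyz":[0.035,0.026,0],"fingers":1},{"delta_rot":[0,0,-5],"xyz":[0.07,0.053,0],"fingers":1},{"delta_rot":[0,0,-10],"xyz":[0.105,0.08,0],"fingers":1},{"delta_rot":[0,0,-15],"xyz":[0.14,0.106,0],"fingers":1},{"delta_rot":[0,0,-20],"xyz":[0.175,0.133,0],"fingers":1},{"delta_rot":[0,0,-25],"xyz":[0.21,0.16,0],"fingers":1},{"delta_rot":[0,0,-30.5],"xyz":[0.245,0.186,0],"fingers":1},{"delta_rot":[0,0,-30.5],"xyz":[0.28,0.213,0],"fingers":1},{"delta_rot":[0,0,-30.5],"xyz":[0.315,0.239,0],"fingers":1},{"delta_rot":[0,0,-30.5],"xyz":[0.35,0.266,0],"fingers":1}]'; python3 go.py .535 .3645 .115 57.5
```

```text
t: 20.45
eef_pos: [0.5085, 0.2257, 0.1162]
tool_rot: [-0.001, 0.28, 0.96, -0.001]
contact_force: [1.1, 0.0, -0.4]
gripper_width: 0.338
grasp_force: 50.1
xyz [0.0523 0.1313 0.001 ] rot [-0.15 -0.1  -0.05] t 20.45 pos [0.5085 0.2257 0.1162] q7 0.65 w 0.338
```

```bash
python3 -m crank '[{"delta_rot":[0,0,0],"xyz":[0.016,0.04,0],"fingers":1},{"delta_rot":[0,0,0],"xyz":[0.032,0.08,0],"fingers":1},{"delta_rot":[0,0,0],"xyz":[0.042,0.105,0],"fingers":1},{"delta_rot":[0,0,0],"xyz":[0.045,0.115,0],"fingers":1},{"delta_rot":[0,0,0],"xyz":[0.045,0.115,0],"fingers":1},{"delta_rot":[0,0,0],"xyz":[0.045,0.115,0],"fingers":1}]'; python3 go.py .535 .3645 .05 57.5
```

```text
t: 21.05
eef_pos: [0.5333, 0.3431, 0.1169]
tool_rot: [-0.0, 0.281, 0.96, -0.001]
contact_force: [-0.5, -1.1, 0.0]
gripper_width: 0.342
grasp_force: 50.1
xyz [0.0101 0.0191 0.0669] rot [-0.16 -0.   -0.16] t 21.05 pos [0.5333 0.3431 0.1169] q7 0.51 w 0.342
```

```bash
python3 -m crank '[{"delta_rot":[0,0,0],"xyz":[0.01,0.019,0],"fingers":1},{"delta_rot":[0,0,0],"xyz":[0.01,0.019,0.02],"fingers":1},{"delta_rot":[0,0,0],"xyz":[0.01,0.019,0.05],"fingers":1},{"delta_rot":[0,0,0],"xyz":[0.01,0.019,0.07],"fingers":1},{"delta_rot":[0,0,0],"xyz":[0.01,0.019,0.07],"fingers":1},{"delta_rot":[0,0,0],"xyz":[0.01,0.019,0.07],"fingers":1}]'; python3 go.py .535 .3645 .0085 57.5
```

```text
t: 21.65
eef_pos: [0.5358, 0.3651, 0.0483]
tool_rot: [0.0, 0.281, 0.96, -0.0]
contact_force: [0.2, 0.3, -1.3]
gripper_width: 0.343
grasp_force: 50.1
xyz [ 0.0003 -0.0009  0.0398] rot [-0.05  0.02 -0.17] t 21.65 pos [0.5358 0.3651 0.0483] q7 0.51 w 0.343
```

```bash
python3 -m crank '[{"delta_rot":[0,0,0],"xyz":[0,0,0.015],"fingers":1},{"delta_rot":[0,0,0],"xyz":[0,0,0.028],"fingers":1},{"delta_rot":[0,0,0],"xyz":[0,0,0.036],"fingers":1},{"delta_rot":[0,0,0],"xyz":[0,0,0.039],"fingers":1},{"delta_rot":[0,0,0],"xyz":[0,0,0.040],"fingers":1},{"delta_rot":[0,0,0],"xyz":[0,0,0.041],"fingers":1},{"delta_rot":[0,0,0],"xyz":[0,0,0.041],"fingers":1}]'; python3 go.py .535 .3645 .0085 57.5
```

```text
t: 22.35
eef_pos: [0.5345, 0.3665, 0.008]
tool_rot: [-0.001, 0.28, 0.96, -0.001]
contact_force: [-5.6, -3.6, 12.8]
gripper_width: 0.342
grasp_force: 51.3
xyz [-0.0015 -0.0014 -0.0005] rot [-0.1  -0.09 -0.05] t 22.35 pos [0.5345 0.3665 0.008 ] q7 0.53 w 0.342
```

```bash
python3 -m crank '[{"delta_rot":[0,0,0],"xyz":[0,0,-0.0005],"fingers":0.3},{"delta_rot":[0,0,0],"xyz":[0,0,-0.0005],"fingers":0.15},{"delta_rot":[0,0,0],"xyz":[0,0,-0.0005],"fingers":0},{"delta_rot":[0,0,0],"xyz":[0,0,-0.001],"fingers":0},{"delta_rot":[0,0,0],"xyz":[0,0,-0.02],"fingers":-0.05},{"delta_rot":[0,0,0],"xyz":[0,0,-0.06],"fingers":-0.1},{"delta_rot":[0,0,0],"xyz":[0,0,-0.1],"fingers":-0.5},{"delta_rot":[0,0,0],"xyz":[0,0,-0.1],"fingers":-1},{"delta_rot":[0,0,0],"xyz":[0,0,-0.1],"fingers":-1}]'; python3 go.py .423 .070 .11 80
```

```text
t: 23.25
eef_pos: [0.5359, 0.3675, 0.108]
tool_rot: [0.001, 0.28, 0.96, 0.001]
contact_force: [-0.4, 0.8, -0.7]
gripper_width: 0.997
grasp_force: 0.0
xyz [-0.0649 -0.3115 -0.0027] rot [  0.12   0.06 -22.54] t 23.25 pos [0.5359 0.3675 0.108 ] q7 0.49 w 0.997
```

```bash
python3 -m crank '[{"delta_rot":[0,0,0],"xyz":[-0.009,-0.045,0],"fingers":-1},{"delta_rot":[0,0,0],"xyz":[-0.019,-0.09,0],"fingers":-1},{"delta_rot":[0,0,0],"xyz":[-0.028,-0.135,0],"fingers":-1},{"delta_rot":[0,0,0],"xyz":[-0.037,-0.18,0],"fingers":-1},{"delta_rot":[0,0,0],"xyz":[-0.047,-0.225,0],"fingers":-1},{"delta_rot":[0,0,0],"xyz":[-0.056,-0.27,0],"fingers":-1},{"delta_rot":[0,0,0],"xyz":[-0.065,-0.3115,0],"fingers":-1},{"delta_rot":[0,0,0],"xyz":[-0.065,-0.3115,0.02],"fingers":-1},{"delta_rot":[0,0,0],"xyz":[-0.065,-0.3115,0.02],"fingers":-1},{"delta_rot":[0,0,0],"xyz":[-0.065,-0.3115,0.02],"fingers":-1}]'; python3 go.py .423 .070 .003 57.5
```

```text
t: 24.25
eef_pos: [0.4221, 0.0697, 0.0863]
tool_rot: [-0.001, 0.28, 0.96, -0.001]
contact_force: [-0.4, -0.7, 0.8]
gripper_width: 0.999
grasp_force: 0.0
xyz [-0.0007  0.0009  0.0833] rot [-0.1  -0.07 -0.01] t 24.25 pos [0.4221 0.0697 0.0863] q7 0.89 w 0.999
```

```bash
python3 -m crank '[{"delta_rot":[0,0,0],"xyz":[-0.001,0.001,0.03],"fingers":-1},{"delta_rot":[0,0,0],"xyz":[-0.001,0.001,0.055],"fingers":-1},{"delta_rot":[0,0,0],"xyz":[-0.001,0.001,0.072],"fingers":-1},{"delta_rot":[0,0,0],"xyz":[-0.001,0.001,0.082],"fingers":-1},{"delta_rot":[0,0,0],"xyz":[-0.001,0.001,0.083],"fingers":-0.7},{"delta_rot":[0,0,0],"xyz":[-0.001,0.001,0.083],"fingers":-0.5},{"delta_rot":[0,0,0],"xyz":[-0.001,0.001,0.083],"fingers":-0.3},{"delta_rot":[0,0,0],"xyz":[-0.001,0.001,0.083],"fingers":0.2},{"delta_rot":[0,0,0],"xyz":[-0.001,0.001,0.083],"fingers":0.6},{"delta_rot":[0,0,0],"xyz":[-0.001,0.001,0.083],"fingers":0.6}]'; python3 go.py .423 .070 .003 57.5
```

```text
t: 25.25
eef_pos: [0.4251, 0.0704, 0.0054]
tool_rot: [0.001, 0.28, 0.96, 0.001]
contact_force: [-0.9, 0.5, 12.0]
gripper_width: 0.579
grasp_force: 49.7
xyz [ 0.0016 -0.0015  0.0024] rot [ 0.15  0.08 -0.04] t 25.25 pos [0.4251 0.0704 0.0054] q7 1.0 w 0.579
```

```bash
python3 -m crank '[{"delta_rot":[0,0,0],"xyz":[0,0,-0.015],"fingers":0.6},{"delta_rot":[0,0,0],"xyz":[0,0,-0.04],"fingers":0.6},{"delta_rot":[0,0,0],"xyz":[0,0,-0.075],"fingers":0.6},{"delta_rot":[0,0,0],"xyz":[0,0,-0.105],"fingers":0.6},{"delta_rot":[0,0,0],"xyz":[0,0,-0.115],"fingers":0.6},{"delta_rot":[0,0,0],"xyz":[0,0,-0.115],"fingers":0.6},{"delta_rot":[0,0,0],"xyz":[0,0,-0.115],"fingers":0.6}]'; python3 go.py .580 -.4035 .115 96.5
```

```text
t: 25.95
eef_pos: [0.4233, 0.0698, 0.1183]
tool_rot: [-0.0, 0.28, 0.96, -0.0]
contact_force: [0.0, 0.1, -1.5]
gripper_width: 0.578
grasp_force: 52.4
xyz [-0.3866 -0.3148  0.0032] rot [-1.000e-02 -4.000e-02 -3.903e+01] t 25.95 pos [0.4233 0.0698 0.1183] q7 0.86 w 0.578
```

```bash
python3 -m crank '[{"delta_rot":[0,0,0],"xyz":[-0.032,-0.026,0],"fingers":0.6},{"delta_rot":[0,0,-5],"xyz":[-0.064,-0.052,0],"fingers":0.6},{"delta_rot":[0,0,-10],"xyz":[-0.096,-0.078,0],"fingers":0.6},{"delta_rot":[0,0,-15],"xyz":[-0.128,-0.104,0],"fingers":0.6},{"delta_rot":[0,0,-20],"xyz":[-0.16,-0.13,0],"fingers":0.6},{"delta_rot":[0,0,-25],"xyz":[-0.192,-0.156,0],"fingers":0.6},{"delta_rot":[0,0,-30],"xyz":[-0.224,-0.182,0],"fingers":0.6},{"delta_rot":[0,0,-35],"xyz":[-0.256,-0.208,0],"fingers":0.6},{"delta_rot":[0,0,-39],"xyz":[-0.288,-0.234,0],"fingers":0.6},{"delta_rot":[0,0,-39],"xyz":[-0.32,-0.26,0],"fingers":0.6}]'; python3 go.py .580 -.4035 .115 96.5
```

```text
t: 26.95
eef_pos: [0.5529, -0.3228, 0.1162]
tool_rot: [-0.002, -0.057, 0.998, 0.001]
contact_force: [0.6, 0.4, -1.9]
gripper_width: 0.578
grasp_force: 52.4
xyz [-0.0177 -0.0833  0.0009] rot [ 0.15 -0.17  0.05] t 26.95 pos [ 0.5529 -0.3228  0.1162] q7 2.29 w 0.578
```

```bash
python3 -m crank '[{"delta_rot":[0,0,0],"xyz":[-0.009,-0.035,0],"fingers":0.6},{"delta_rot":[0,0,0],"xyz":[-0.016,-0.065,0],"fingers":0.6},{"delta_rot":[0,0,0],"xyz":[-0.018,-0.075,0],"fingers":0.6},{"delta_rot":[0,0,0],"xyz":[-0.018,-0.075,0],"fingers":0.6},{"delta_rot":[0,0,0],"xyz":[-0.018,-0.075,0],"fingers":0.6}]'; python3 go.py .580 -.4035 .045 96.5
```

```text
t: 27.45
eef_pos: [0.5794, -0.3923, 0.1171]
tool_rot: [-0.001, -0.057, 0.998, 0.001]
contact_force: [-0.1, -0.3, -1.0]
gripper_width: 0.575
grasp_force: 52.4
xyz [ 0.0005 -0.0114  0.0721] rot [ 0.16 -0.12 -0.01] t 27.45 pos [ 0.5794 -0.3923  0.1171] q7 2.37 w 0.575
```

```bash
python3 -m crank '[{"delta_rot":[0,0,0],"xyz":[0,-0.011,0.015],"fingers":0.6},{"delta_rot":[0,0,0],"xyz":[0,-0.011,0.04],"fingers":0.6},{"delta_rot":[0,0,0],"xyz":[0,-0.011,0.065],"fingers":0.6},{"delta_rot":[0,0,0],"xyz":[0,-0.011,0.085],"fingers":0.6},{"delta_rot":[0,0,0],"xyz":[0,-0.011,0.098],"fingers":0.6},{"delta_rot":[0,0,0],"xyz":[0,-0.011,0.104],"fingers":0.6},{"delta_rot":[0,0,0],"xyz":[0,-0.011,0.104],"fingers":0.6}]'; python3 go.py .580 -.4035 .0085 96.5
```

```text
t: 28.15
eef_pos: [0.581, -0.4045, 0.0141]
tool_rot: [-0.001, -0.056, 0.998, 0.0]
contact_force: [0.3, -0.3, -0.9]
gripper_width: 0.578
grasp_force: 52.4
xyz [0.0009 0.0011 0.0056] rot [ 0.05 -0.06 -0.02] t 28.15 pos [ 0.581  -0.4045  0.0141] q7 2.41 w 0.578
```

```bash
python3 -m crank '[{"delta_rot":[0,0,0],"xyz":[0,0,0.002],"fingers":0.6},{"delta_rot":[0,0,0],"xyz":[0,0,0.004],"fingers":0.6},{"delta_rot":[0,0,0],"xyz":[0,0,0.005],"fingers":0.6},{"delta_rot":[0,0,0],"xyz":[0,0,0.0055],"fingers":0.6},{"delta_rot":[0,0,0],"xyz":[0,0,0.0055],"fingers":0.6}]'; python3 go.py .580 -.4035 .0085 96.5
```

```text
t: 28.65
eef_pos: [0.5814, -0.405, 0.0096]
tool_rot: [0.0, -0.056, 0.998, -0.0]
contact_force: [0.1, 0.2, -1.2]
gripper_width: 0.577
grasp_force: 52.4
xyz [0.0012 0.0017 0.0011] rot [-0.01  0.01 -0.05] t 28.65 pos [ 0.5814 -0.405   0.0096] q7 2.41 w 0.577
```

```bash
python3 -m crank '[{"delta_rot":[0,0,0],"xyz":[0,0.001,0.001],"fingers":0.6},{"delta_rot":[0,0,0],"xyz":[0,0.001,0.002],"fingers":0.6},{"delta_rot":[0,0,0],"xyz":[0,0.001,0.002],"fingers":0.6},{"delta_rot":[0,0,0],"xyz":[0,0.001,0.001],"fingers":-0.2},{"delta_rot":[0,0,0],"xyz":[0,0.001,0.001],"fingers":-0.35},{"delta_rot":[0,0,0],"xyz":[0,0.001,0.001],"fingers":-0.45},{"delta_rot":[0,0,0],"xyz":[0,0.001,-0.02],"fingers":-0.5},{"delta_rot":[0,0,0],"xyz":[0,0.001,-0.06],"fingers":-0.5},{"delta_rot":[0,0,0],"xyz":[0,0.001,-0.1],"fingers":-1},{"delta_rot":[0,0,0],"xyz":[0,0.001,-0.1],"fingers":-1}]'; python3 go.py .4425 -.065 .11 60
```

```text
t: 29.65
eef_pos: [0.5845, -0.4068, 0.116]
tool_rot: [0.004, -0.056, 0.998, -0.003]
contact_force: [1.0, -0.2, 0.6]
gripper_width: 1.003
grasp_force: 0.0
xyz [0.1028 0.3556 0.0028] rot [-0.22  0.59 36.43] t 29.65 pos [ 0.5845 -0.4068  0.116 ] q7 2.38 w 1.003
```

```bash
python3 -m crank '[{"delta_rot":[0,0,5],"xyz":[0.012,0.042,0],"fingers":-1},{"delta_rot":[0,0,10],"xyz":[0.024,0.084,0],"fingers":-1},{"delta_rot":[0,0,16],"xyz":[0.036,0.126,0],"fingers":-1},{"delta_rot":[0,0,22],"xyz":[0.049,0.168,0],"fingers":-1},{"delta_rot":[0,0,28],"xyz":[0.061,0.21,0],"fingers":-1},{"delta_rot":[0,0,34],"xyz":[0.073,0.252,0],"fingers":-1},{"delta_rot":[0,0,36.4],"xyz":[0.085,0.294,0],"fingers":-1},{"delta_rot":[0,0,36.4],"xyz":[0.096,0.332,0],"fingers":-1},{"delta_rot":[0,0,36.4],"xyz":[0.102,0.352,0.01],"fingers":-1},{"delta_rot":[0,0,36.4],"xyz":[0.103,0.3555,0.02],"fingers":-1}]'; python3 go.py .4425 -.065 .09 60
```

```text
t: 30.65
eef_pos: [0.4381, -0.0596, 0.0891]
tool_rot: [-0.0, 0.256, 0.967, 0.001]
contact_force: [-0.1, -0.3, 0.0]
gripper_width: 1.002
grasp_force: 0.0
xyz [-0.0065 -0.0025 -0.0009] rot [ 0.07 -0.04  0.31] t 30.65 pos [ 0.4381 -0.0596  0.0891] q7 1.31 w 1.002
```

```bash
python3 -m crank '[{"delta_rot":[0,0,0.3],"xyz":[-0.006,-0.0025,0.005],"fingers":-1},{"delta_rot":[0,0,0.3],"xyz":[-0.006,-0.0025,0.02],"fingers":-1},{"delta_rot":[0,0,0.3],"xyz":[-0.006,-0.0025,0.04],"fingers":-1},{"delta_rot":[0,0,0.3],"xyz":[-0.006,-0.0025,0.04],"fingers":-1}]'; python3 go.py .4425 -.065 .0035 60
```

```text
t: 31.05
eef_pos: [0.4423, -0.0695, 0.0477]
tool_rot: [-0.001, 0.262, 0.965, -0.001]
contact_force: [-0.8, 0.2, 0.3]
gripper_width: 1.001
grasp_force: 0.0
xyz [0.002  0.0041 0.0442] rot [-0.15 -0.11 -0.41] t 31.05 pos [ 0.4423 -0.0695  0.0477] q7 1.38 w 1.001
```

```bash
python3 -m crank '[{"delta_rot":[0,0,0],"xyz":[0.002,0.004,0.015],"fingers":-1},{"delta_rot":[0,0,0],"xyz":[0.002,0.004,0.03],"fingers":-1},{"delta_rot":[0,0,0],"xyz":[0.002,0.004,0.041],"fingers":-1},{"delta_rot":[0,0,0],"xyz":[0.002,0.004,0.044],"fingers":-0.7},{"delta_rot":[0,0,0],"xyz":[0.002,0.004,0.044],"fingers":-0.5},{"delta_rot":[0,0,0],"xyz":[0.002,0.004,0.044],"fingers":-0.3},{"delta_rot":[0,0,0],"xyz":[0.002,0.004,0.044],"fingers":0.2},{"delta_rot":[0,0,0],"xyz":[0.002,0.004,0.044],"fingers":0.6},{"delta_rot":[0,0,0],"xyz":[0.002,0.004,0.044],"fingers":0.6},{"delta_rot":[0,0,0],"xyz":[0.002,0.004,0.044],"fingers":0.6}]'; python3 go.py .4425 -.065 .0035 60
```

```text
t: 32.05
eef_pos: [0.444, -0.0631, 0.0066]
tool_rot: [0.001, 0.261, 0.965, 0.0]
contact_force: [-1.4, -0.2, 10.1]
gripper_width: 0.577
grasp_force: 50.0
xyz [ 0.0003 -0.0024  0.0031] rot [ 0.07  0.08 -0.25] t 32.05 pos [ 0.444  -0.0631  0.0066] q7 1.43 w 0.577
```

```bash
python3 -m crank '[{"delta_rot":[0,0,0],"xyz":[0,0,-0.015],"fingers":0.6},{"delta_rot":[0,0,0],"xyz":[0,0,-0.04],"fingers":0.6},{"delta_rot":[0,0,0],"xyz":[0,0,-0.075],"fingers":0.6},{"delta_rot":[0,0,0],"xyz":[0,0,-0.105],"fingers":0.6},{"delta_rot":[0,0,0],"xyz":[0,0,-0.11],"fingers":0.6},{"delta_rot":[0,0,0],"xyz":[0,0,-0.11],"fingers":0.6}]'; python3 go.py .4988 -.4127 .115 96.5
```

```text
t: 32.65
eef_pos: [0.4437, -0.0627, 0.1162]
tool_rot: [0.001, 0.261, 0.965, 0.001]
contact_force: [1.1, 1.5, -1.8]
gripper_width: 0.574
grasp_force: 52.5
xyz [-0.2237 -0.2747  0.0011] rot [  0.08   0.13 -36.72] t 32.65 pos [ 0.4437 -0.0627  0.1162] q7 1.28 w 0.574
```

```bash
python3 -m crank '[{"delta_rot":[0,0,-5],"xyz":[-0.025,-0.031,0],"fingers":0.6},{"delta_rot":[0,0,-10],"xyz":[-0.05,-0.062,0],"fingers":0.6},{"delta_rot":[0,0,-15],"xyz":[-0.075,-0.093,0],"fingers":0.6},{"delta_rot":[0,0,-20],"xyz":[-0.1,-0.124,0],"fingers":0.6},{"delta_rot":[0,0,-25],"xyz":[-0.125,-0.155,0],"fingers":0.6},{"delta_rot":[0,0,-30],"xyz":[-0.15,-0.186,0],"fingers":0.6},{"delta_rot":[0,0,-35],"xyz":[-0.175,-0.217,0],"fingers":0.6},{"delta_rot":[0,0,-36.7],"xyz":[-0.2,-0.248,0],"fingers":0.6},{"delta_rot":[0,0,-36.7],"xyz":[-0.215,-0.265,0],"fingers":0.6},{"delta_rot":[0,0,-36.7],"xyz":[-0.215,-0.265,0],"fingers":0.6}]'; python3 go.py .4988 -.4127 .05 96.5
```

```text
t: 33.65
eef_pos: [0.4936, -0.404, 0.1132]
tool_rot: [-0.001, -0.054, 0.999, -0.0]
contact_force: [-0.5, 0.2, -2.3]
gripper_width: 0.575
grasp_force: 52.4
xyz [-0.0043 -0.0091  0.0632] rot [-0.04 -0.13 -0.32] t 33.65 pos [ 0.4936 -0.404   0.1132] q7 2.48 w 0.575
```

```bash
python3 -m crank '[{"delta_rot":[0,0,-0.3],"xyz":[-0.004,-0.007,0.01],"fingers":0.6},{"delta_rot":[0,0,-0.3],"xyz":[-0.004,-0.007,0.035],"fingers":0.6},{"delta_rot":[0,0,-0.3],"xyz":[-0.004,-0.007,0.06],"fingers":0.6},{"delta_rot":[0,0,-0.3],"xyz":[-0.004,-0.007,0.08],"fingers":0.6},{"delta_rot":[0,0,-0.3],"xyz":[-0.004,-0.007,0.093],"fingers":0.6},{"delta_rot":[0,0,-0.3],"xyz":[-0.004,-0.007,0.099],"fingers":0.6},{"delta_rot":[0,0,-0.3],"xyz":[-0.004,-0.007,0.099],"fingers":0.6}]'; python3 go.py .4988 -.4127 .0097 96.5
```

```text
t: 34.35
eef_pos: [0.4999, -0.4058, 0.0154]
tool_rot: [-0.001, -0.059, 0.998, 0.001]
contact_force: [-0.0, 0.1, -1.6]
gripper_width: 0.575
grasp_force: 52.5
xyz [ 0.0019 -0.0067  0.0056] rot [ 0.08 -0.07  0.3 ] t 34.35 pos [ 0.4999 -0.4058  0.0154] q7 2.53 w 0.575
```

```bash
python3 -m crank '[{"delta_rot":[0,0,0],"xyz":[0.001,-0.006,0],"fingers":0.6},{"delta_rot":[0,0,0],"xyz":[0.001,-0.006,0.002],"fingers":0.6},{"delta_rot":[0,0,0],"xyz":[0.001,-0.006,0.004],"fingers":0.6},{"delta_rot":[0,0,0],"xyz":[0.001,-0.006,0.0052],"fingers":0.6},{"delta_rot":[0,0,0],"xyz":[0.001,-0.006,0.0055],"fingers":0.6},{"delta_rot":[0,0,0],"xyz":[0.001,-0.006,0.0055],"fingers":0.6}]'; python3 go.py .4988 -.4127 .0097 96.5
```

```text
t: 34.95
eef_pos: [0.4999, -0.4127, 0.0109]
tool_rot: [0.0, -0.059, 0.998, 0.0]
contact_force: [-1.2, 0.6, -1.5]
gripper_width: 0.572
grasp_force: 52.5
xyz [0.0011 0.0001 0.0012] rot [0.01 0.   0.26] t 34.95 pos [ 0.4999 -0.4127  0.0109] q7 2.54 w 0.572
```

```bash
python3 -m crank '[{"delta_rot":[0,0,0],"xyz":[0,0,0.001],"fingers":0.6},{"delta_rot":[0,0,0],"xyz":[0,0,0.002],"fingers":0.6},{"delta_rot":[0,0,0],"xyz":[0,0,0.002],"fingers":0.6},{"delta_rot":[0,0,0],"xyz":[0,0,0.001],"fingers":-0.2},{"delta_rot":[0,0,0],"xyz":[0,0,0.001],"fingers":-0.35},{"delta_rot":[0,0,0],"xyz":[0,0,0.001],"fingers":-0.45},{"delta_rot":[0,0,0],"xyz":[0,0,-0.02],"fingers":-0.5},{"delta_rot":[0,0,0],"xyz":[0,0,-0.06],"fingers":-0.5},{"delta_rot":[0,0,0],"xyz":[0,0,-0.1],"fingers":-1},{"delta_rot":[0,0,0],"xyz":[0,0,-0.14],"fingers":-1}]'; python3 go.py .46 -.06 .16 60
```

```text
t: 35.95
eef_pos: [0.4997, -0.4128, 0.1523]
tool_rot: [-0.0, -0.059, 0.998, 0.0]
contact_force: [0.9, 0.0, -0.8]
gripper_width: 0.999
grasp_force: 0.0
xyz [-0.002   0.355  -0.0077] rot [-0.000e+00 -2.000e-02  3.675e+01] t 35.95 pos [ 0.4997 -0.4128  0.1523] q7 2.48 w 0.999
```

```bash
python3 -m crank '[{"delta_rot":[0,0,8],"xyz":[0,0.04,0],"fingers":-1},{"delta_rot":[0,0,16],"xyz":[0,0.08,0],"fingers":-1},{"delta_rot":[0,0,24],"xyz":[0,0.12,0],"fingers":-1},{"delta_rot":[0,0,30],"xyz":[0,0.16,0],"fingers":-1},{"delta_rot":[0,0,30],"xyz":[0,0.2,0],"fingers":-1},{"delta_rot":[0,0,30],"xyz":[0,0.24,0],"fingers":-1},{"delta_rot":[0,0,30],"xyz":[0,0.28,0],"fingers":-1},{"delta_rot":[0,0,30],"xyz":[0,0.3,0],"fingers":-1},{"delta_rot":[0,0,30],"xyz":[0,0.3,0],"fingers":-1}]'
python3 - <<'E'
from h import *
c=viewer.read_camera("top")["img"]; d=viewer.read_camera("scene")["img"]
r=lambda im,x,y,w,h:cv2.resize(im[y:y+h,x:x+w],(400,300),interpolation=2)
q=np.vstack([np.hstack([r(c,450,165,88,66),r(c,117,195,88,66)]),np.hstack([r(c,212,125,108,81),r(d,130,290,120,90)])])
cv2.imwrite("pics/end.png",q[:,:,::-1])
E
```

```text
t: 36.85
eef_pos: [0.4645, -0.1116, 0.1509]
tool_rot: [-0.0, 0.199, 0.98, 0.001]
contact_force: [-1.0, 0.0, -0.0]
gripper_width: 1.0
grasp_force: 0.0
```

View pics/end.png

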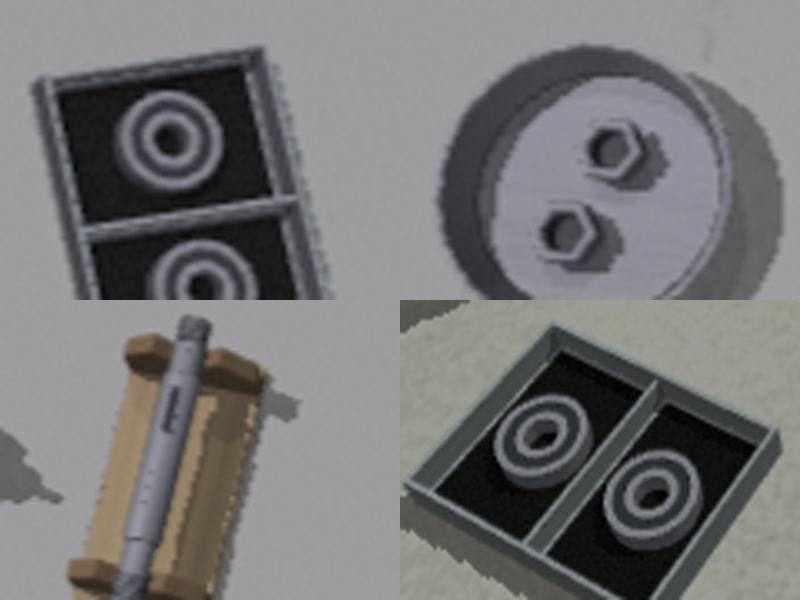

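The last picture shows a bearing flat in each tray bay and both nuts flat on the dish floor, with the shaft lying in the notches. The robot is clear, so I'm handing in.

```bash
python3 -c "
from station import job; print(job.hand_in())"
```

```text
the job is handed in; nothing more can be done
None
```

The job is handed in, and no verdict came back: the shaft lies in both cradle notches, each tray bay holds one flat bearing, both nuts lie flat in the dish, and the oil bottle was never touched.

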